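Tilt test: load the jig, raise the tray until the plumb pointer settles on the index, hold

ROBOT

A 7-joint arm with a two-finger parallel gripper is mounted at the origin on a cart in front of the work surface, level with it; the furniture and walls round the work are solid. World frame = base frame: x ahead of the robot, y to its left, z up, the work surface at z = 0. Lengths are in m, angles in degrees, forces in N, time in s.
With the tool pointing down it reaches from about 0.4 to 0.875 m from the base axis. Payload 6.5 kg.
Tool frame: the origin (TCP) lies at the very end of the fingers, on their centre line; the grasp point (between the pads) lies 19 mm behind it; z points along the fingers, y is the direction in which the jaws open and shut (so a half turn about z gives the same grasp; the last joint's range is limited). The gripper opens to 88 mm and grips with 3 to 60 N. Pads are 18 mm wide; open, the fingers measure 123 mm over their backs; the gripper's body (75 mm by 187 mm) begins 45 mm behind the grasp point.
Start: joints at [60.264, 30.733, -0.252, 88.115, 0.149, 61.152, -4.079], TCP at [0.284, -0.584, 0.239] pointing down, gripper open.
Joint ranges: [-154.64, 154.64], [-21.42, 123.67], [-72.66, 72.17], [13.99, 137.28], [-74.86, 254.86], [10.95, 109.41], [-158.01, 158.01]. Speed limits (degrees/s): [136.94, 136.94, 180, 180, 180, 180, 180].

INTERFACE

Orientations are given as a 3x3 rotation matrix whose columns are the frame's x, y, z axes.
In Python, from plant import r gives the robot as it stands.
- The arm moves only by the tool step_arm, never from a script. Its argument "steps" is one flat list of numbers, 4 for each row, row after row: the shift along the tool's x, y, z in m, then the turn about the tool's z in rad. In form: [dx, dy, dz, turn, dx, dy, dz, turn, ...]. A call has 1 to 5 rows; each row is the pose to reach, as a shift and turn from the pose commanded when the call began, along the tool's axes at that moment; what a row does not reach only later rows make up. A row lasts 1/10 s, in which the tool goes at most 50 mm and 8.59 degrees, less where a joint would pass 70% of its speed; a pose out of reach is approached as far as the arm can. A call with a gripper value outside its range is refused whole. "hand" is the finger opening in m, from 0 to 0.0881, set as the call begins (left out, the last holds). The fingers move at their own pace and stop on an object; the grip force is fixed at half the most. Time passes only in rows, so rows that repeat a pose let the fingers close. It gives the time, the measured TCP pose, the force and the opening at its end, in the units of the state.
- r.observe(): the state, without advancing time (a new reading comes with each control period).
- r.grab_frame(name): name is "scene" or "top" or "wrist"; returns the picture (480x640x3 uint8, blue, green, red); there is no depth.
- r.get_calibration(name): a dict with "fx", "fy", "cx", "cy" (pixels), "rvec" (rotation vector, rad) and "tvec" (3), from world to camera coordinates, as OpenCV has them. Camera axes: x right, y down, z forward; pixel columns grow to the right and rows downward; lengths in m; the calibration is good to about 2 mm. The wrist camera is an equidistant fisheye: a pixel r from the principal point sees the ray r / f radians off the axis. A picture is of the moment at which its call begins: read the wrist's pose just before it. get_calibration takes no time and is no camera call; for the wrist camera it gives the pose at the moment of the call.
- r.job_done(): hands the job in, once; it reports no verdict.
Trained networks look in the newest picture that a camera, given by its name, has taken for a name from the list of things; names that differ only in an ending like _2 or _b are one class to them, and where a whole thing is asked for, a point or a joint stands for the part that bears it (a point fixed in the world has none). Each returns a list of dicts, best first, with "score" (0 to 1); they miss things now and then, are a little off and sometimes report something else, mostly with a low value. They report only what shows in the picture. A call takes as long as a camera call.
- r.silhouettes(thing, camera): "region" (480x640 bool, what is visible of it) and "extent" ([left, top, width, height] in pixels, round what is visible of it).
- r.pinpoint(thing, camera): "position" ([row, column] in pixels: a listed point, or the origin of a listed thing).
The state is a dict: "time": time; "joint_positions": joint angles; "qd": joint speeds; "joint_torque": joint torques, N m; "ee_pos": TCP position; "eef_rot": TCP orientation; "force": force on the tool from outside, world axes, zero at the start; "torque": the same for the moment, N m; "grip_width": opening from 0.0 (shut) to 1.0 (fully open).
Only numpy, scipy, OpenCV 4.12 (cv2) and the standard library are available. Lean on these libraries where they do the work, as an engineer would, in place of code of your own. Each camera call takes 0.05 s, during which the arm holds its last target.

TASK

Set up the tilt test: put the small circuit board, the stick-shaped USB logger and the relay block into the tray of the tilt jig while the tray is down, anywhere inside its rim. Then grip the tray's bar handle and raise that end until the hanging pointer of the dial settles on the index mark clamped to the dial's rim, and keep holding it there: the program finishes with the handle in the gripper and the tray held up, still, while the readings are logged. Leave the other things on the bench where they are.

Things in the scene. Friction and masses are not known exactly. Their poses are not given: they have to be found in the camera images.
- sensor_board: small green circuit board with a row of pins at one end, 15 x 35 x 4 mm, about 12 g, lies flat; origin at the centre of its underside, y along its 35 mm length, z up
- usb_logger: stick-shaped USB logger, black with a metal plug, 17 x 56 x 9 mm, about 20 g, lies flat; origin at the centre of its underside, y along its 56 mm length
- relay: box-shaped relay, 13 x 29 x 26 mm high, about 30 g, stands upright; origin at the centre of its underside, y along its 29 mm side, z up
- tilt_jig: tilt jig fixed to the bench: aluminium base (130 x 262 mm) on levelling feet, hinged tray, plumb dial. Origin on the bench under the jig; y points from the hinge and dial end to the handle end, -x is the front that the dial faces. Its levelling stud was left anyhow: base and tray lean up to 0.05 rad either way about the jig's x axis, so only the pointer shows the tray's tilt from level
- tray_floor (a point): centre of the tray's rubber floor, about 53 mm above the bench with the tray down; x and y along the tray's sides, z out of the floor. Inside the rim the floor is 94 mm (x) by 142 mm (y); the rim is 3 mm thick and 10 mm above the floor. A device is loaded when its origin is inside the rim and within 16 mm of the floor
- hinge_axis (a point): middle of the tray's hinge axis, which runs along the jig's x axis 85 mm on the minus y side of the jig's origin; the tray turns about it. 146.5 mm in tray y from the tray floor's centre, 5 mm below the floor's plane
- tilt_tray (a joint): hinge angle of the tray on its base: 0 with the tray down on its rest buffers, growing as the handle end goes up, to 0.6 rad at most. The hinge is nearly free: the tray falls back when it is let go. It takes 3 to 5 N at the handle to lift it
- handle_bar (a point): middle of the round handle bar, 12 mm thick, grip sleeve 70 mm long along the tray's x axis; 255 mm in tray y from the hinge axis and 40 mm above it, 84 to 92 mm above the bench with the tray down. The handle's two arms stand at x = -42 and 42 mm; 29 mm are free between bar and tray rim. The bar can turn between the fingers as the tray rises
- dial_centre (a point): pivot of the pointer, centre of the white dial (100 mm across, graduated every 5 degrees, zero at the bottom, the longest line) that stands on the tray 16 mm behind the hinge (away from the handle) and faces the jig's -x side. The dial turns with the tray; its rim stands up to 187 mm above the bench
- pointer (a joint): angle of the hanging black pointer on the dial: the tilt of the tray from level, positive with the handle end up. It swings freely behind the glass and takes about a second to settle
- pointer_tip (a point): tip of the pointer, 34 mm from the dial centre; its z axis points from the tip to the dial centre
- index_mark (a joint): where the index mark is clamped on the dial, in the pointer's sense: 0.20 to 0.38 rad. The pointer is on the mark when pointer equals this value. It cannot be moved
- mark_tip (a point): inner tip (36 mm from the dial centre) of the index mark, a dark arrow-shaped wedge clamped on the dial's rim that points inward at the scale; its z axis points from the tip to the dial's axis, so it lies along the pointer's z axis when the pointer is on the mark
- meter_probe: meter test probe, 16 x 106 x 11 mm, bystander
- tweezers: dark tweezers, 17 x 129 x 9 mm, bystander
- screwdriver: small screwdriver, 15 x 151 x 13 mm, bystander
- solder_spool: white wire spool, 56 mm across, 36 mm high, bystander
- esd_brush: black brush, 42 x 136 x 9 mm, bystander
- screw_jar: small jar, 43 mm across, 46 mm high, bystander
- tape_amber: roll of tape, 100 mm across, 12 mm high, bystander
- cutters: side cutters, 45 x 120 x 12 mm, bystander
- lift_handle: the tray's handle with its bar (its origin lies on the hinge axis)

How it is judged:
By the outcome, as a careful person would: the job done as asked, in the order asked, and still so for the second after the job is handed in, while the arm keeps its last pose, push and grip.
It also fails if it takes over 72 s, if anything falls off the work surface, if the arm or the gripper's body presses on something with over 40 N, if the wrist force passes 120 N, or if a joint passes its speed limit or range.

## Working session

There is one attempt and no reset: what is moved stays moved. The work goes in short steps, Python scripts to look and compute and a tool call to move; the robot and the scene stay as the last step left them, time stands still between calls to the robot, and variables do not carry over. Pictures are saved under pics/ and viewed, and the job is handed in when it is done.

Besides the shell and the picture viewer there is one more tool, called after "Request:" by a JSON object that holds its "method" and its "body". step_arm: Moves the arm, as the interface text tells. Its arguments: {"type":"object","properties":{"steps":{"type":"array","items":{"type":"number"}},"hand":{"type":"number"}},"required":["steps"]}

```bash
ls; mkdir -p pics; python3 - <<'E'
from plant import r
import cv2
s=r.observe(); print(s)
for n in ["scene","top","wrist"]:
    im=r.grab_frame(n); cv2.imwrite(f"pics/a_{n}.png",im); 
    c=r.get_calibration(n); print(n,c)
E
```

```text
pics
{'time': 0.0, 'joint_positions': array([60.26456353, 30.77498997, -0.25312006, 88.16937737,  0.15113826,
       61.15235968, -4.07845426]), 'qd': array([-0.09422359, -0.01197247,  0.03165374,  0.1016807 , -0.01104485,
        0.08950589,  0.02155126]), 'joint_torque': array([-3.88370245e-04, -5.70985401e+01,  9.90740620e-01, -2.51601183e+01,
       -5.62599837e-02,  1.78522104e-02,  1.61448688e-04]), 'ee_pos': array([ 0.28405434, -0.58397711,  0.23787663]), 'eef_rot': array([[ 8.99194502e-01,  4.37548246e-01, -8.83421718e-04],
       [ 4.37549106e-01, -8.99193376e-01,  1.43271683e-03],
       [-1.67484223e-04, -1.67483147e-03, -9.99998583e-01]]), 'force': array([-0.00299218,  0.79235579,  0.72429738]), 'torque': array([-0.01364409,  0.02071172,  0.00677408]), 'grip_width': 1.0014787818287125}
scene {'fx': 567.3726754360031, 'fy': 567.3726754360031, 'cx': 319.1262813635913, 'cy': 238.99536283301637, 'rvec': array([ 1.13147626, -2.10969833,  1.17515674]), 'tvec': array([0.27344512, 0.32366131, 1.03168519])}
top {'fx': 459.20856322528215, 'fy': 459.20856322528215, 'cx': 314.90103422217703, 'cy': 235.09152380659987, 'rvec': array([ 2.13497737, -2.12530682,  0.16349456]), 'tvec': array([-0.00768851,  0.55073384,  1.01794801])}
wrist {'fx': 371.64829954431775, 'fy': 371.64829954431775, 'cx': 322.14918080341715, 'cy': 232.3767861715736, 'rvec': array([-2.42614457,  1.51746011,  0.24541577]), 'tvec': array([-0.64943143, -0.04246349,  0.39121701])}
```

View pics/a_top.png

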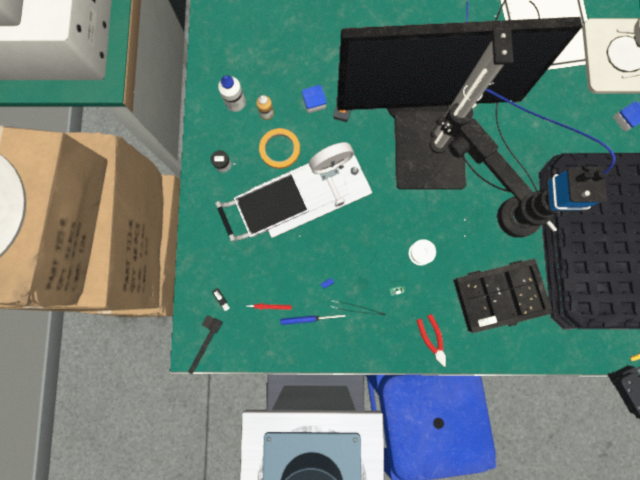

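View pics/a_scene.png

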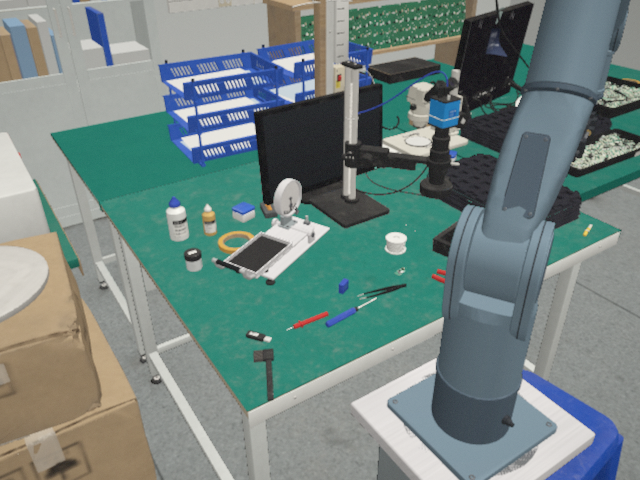

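View pics/a_wrist.png

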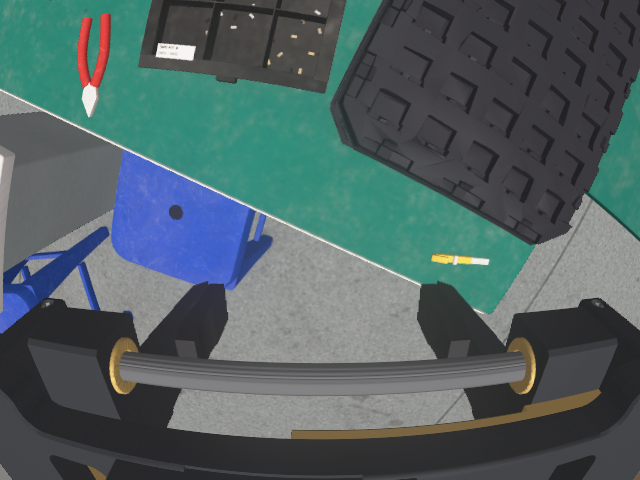

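```bash
cat > h.py <<'E'
from plant import r
import cv2, numpy as np
def cam(n):
    c=r.get_calibration(n); K=np.array([[c['fx'],0,c['cx']],[0,c['fy'],c['cy']],[0,0,1.]])
    R,_=cv2.Rodrigues(np.array(c['rvec'],float)); return K,R,np.array(c['tvec'],float)
def ray(n,px,c=None):  # px = (col,row) -> origin, dir
    K,R,t=c or cam(n); px=np.atleast_2d(np.array(px,float))
    if n=='wrist':
        d=(px-[K[0,2],K[1,2]])/K[0,0]; th=np.linalg.norm(d,axis=1,keepdims=True)
        v=np.hstack([d/np.maximum(th,1e-9)*np.sin(th),np.cos(th)])
    else: v=np.hstack([(px-[K[0,2],K[1,2]])/K[0,0],np.ones((len(px),1))])
    v/=np.linalg.norm(v,axis=1,keepdims=True)
    return -R.T@t, v@R
def onz(n,px,z,c=None):
    o,d=ray(n,px,c); return o+d*((z-o[2])/d[:,2])[:,None]
def proj(n,P,c=None):
    K,R,t=c or cam(n); p=np.atleast_2d(P)@R.T+t
    if n=='wrist':
        rr=np.linalg.norm(p[:,:2],axis=1,keepdims=True); th=np.arctan2(rr,p[:,2:]); q=p[:,:2]/np.maximum(rr,1e-9)*th
    else: q=p[:,:2]/p[:,2:]
    return q*K[0,0]+[K[0,2],K[1,2]]
def tri(obs): # list of (o,d)
    A=np.zeros((3,3));b=np.zeros(3)
    for o,d in obs:
        M=np.eye(3)-np.outer(d,d);A+=M;b+=M@o
    return np.linalg.solve(A,b)
def rect(n,reg,z,c=None):
    ys,xs=np.nonzero(reg); P=onz(n,np.c_[xs,ys],z,c)[:,:2]
    (cx,cy),(w,h),a=cv2.minAreaRect(P.astype(np.float32)*1000)
    if w>h: a+=90; w,h=h,w   # long axis along: a is angle of w side
    return np.array([cx,cy])/1000,(w,h),((a+90)%180)  # angle of long axis deg
E
python3 - <<'E'
from h import *
r.grab_frame("top")
for n,z in [("sensor_board",.004),("usb_logger",.006),("relay",.02)]:
    for s in r.silhouettes(n,"top")[:2]:
        print(n,s['score'],s['extent'],rect("top",s['region'],z))
P={}
for n in ["tray_floor","hinge_axis","handle_bar","dial_centre","pointer_tip","mark_tip","sensor_board","usb_logger","relay"]:
    for k in r.pinpoint(n,"top")[:1]:
        p=k['position'];print(n,k['score'],p,onz("top",[p[1],p[0]],dict(tray_floor=.053,hinge_axis=.05,handle_bar=.088).get(n,0)))
E
```

```text
tray_floor 0.8 [205.4, 272.7] [[0.61917689 0.09328783 0.053     ]]
hinge_axis 0.69 [178.6, 329.3] [[ 0.68487276 -0.03838895  0.05      ]]
handle_bar 0.88 [222.8, 224.6] [[0.57082914 0.19643669 0.088     ]]
dial_centre 0.71 [162.5, 334.1] [[ 0.74099155 -0.05125784  0.        ]]
pointer_tip 0.43 [166.5, 333.3] [[ 0.73067523 -0.04926318  0.        ]]
mark_tip 0.42 [163.2, 339.0] [[ 0.73920589 -0.06339783  0.        ]]
sensor_board 0.65 [292.8, 399.0] [[ 0.42087096 -0.20402532  0.        ]]
usb_logger 0.62 [298.0, 220.3] [[0.40652482 0.21852897 0.        ]]
relay 0.61 [282.2, 327.8] [[ 0.44502311 -0.03589129  0.        ]]
```

```bash
cat >> h.py <<'E'
def yaw(): R=np.array(r.observe()['eef_rot']); return np.degrees(np.arctan2(R[1,0],R[0,0]))
def plan(tgt,yw=None):
    s=r.observe();R=np.array(s['eef_rot']);d=R.T@(np.array(tgt)-s['ee_pos'])
    y0=yaw(); t=0 if yw is None else -np.radians((yw-y0+180)%360-180)
    print("t",round(s['time'],2),"pos",np.round(s['ee_pos'],4),"yaw",round(y0,1),"F",np.round(s['force'],1),"w",round(s['grip_width']*88.1,1))
    print("SHIFT",np.round(d,4),"TURN",round(t,3),"rows",round(max(np.linalg.norm(d)/.05,abs(t)/.15),1))
E
python3 - <<'E'
from h import *
K,R,t=cam("wrist");s=r.observe();T=np.array(s['eef_rot'])
print("cam in tool",T.T@(-R.T@t-s['ee_pos']),"axes\n",T.T@R.T)
K,R,t=cam("top");print(-R.T@t)
for z in (0.3,):plan([.40,-.20,.20],25.9)
E
```

```text
cam in tool [ 8.23121984e-02  1.35879907e-04 -1.46071736e-01] axes
 [[-1.09895375e-04 -9.49606852e-01 -3.13443480e-01]
 [ 9.99999959e-01 -1.86763391e-04  2.15210809e-04]
 [-2.62905427e-04 -3.13443444e-01  9.49606834e-01]]
[ 0.37636153 -0.01788893  1.0943569 ]
t 0.8 pos [ 0.2844 -0.5845  0.2387] yaw 25.9 F [ 0.5 -0.4  0.8] w 88.3
SHIFT [ 0.2722 -0.2951  0.0387] TURN 0.001 rows 8.1
```

```bash
python3 - <<'E'
import cv2
im=cv2.imread("pics/a_top.png")
cv2.imwrite("pics/a_top_z.png",cv2.resize(im[260:340,190:430],None,fx=3.3,fy=3.3,interpolation=cv2.INTER_CUBIC))
cv2.imwrite("pics/a_top_j.png",cv2.resize(im[120:250,200:400],None,fx=4,fy=4,interpolation=cv2.INTER_CUBIC))
E
```

```text
(no output)
```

View pics/a_top_z.png

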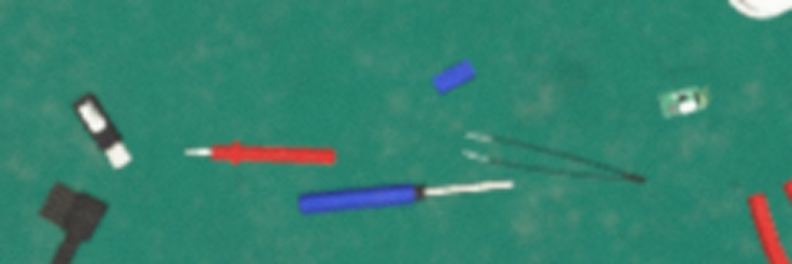

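View pics/a_top_j.png

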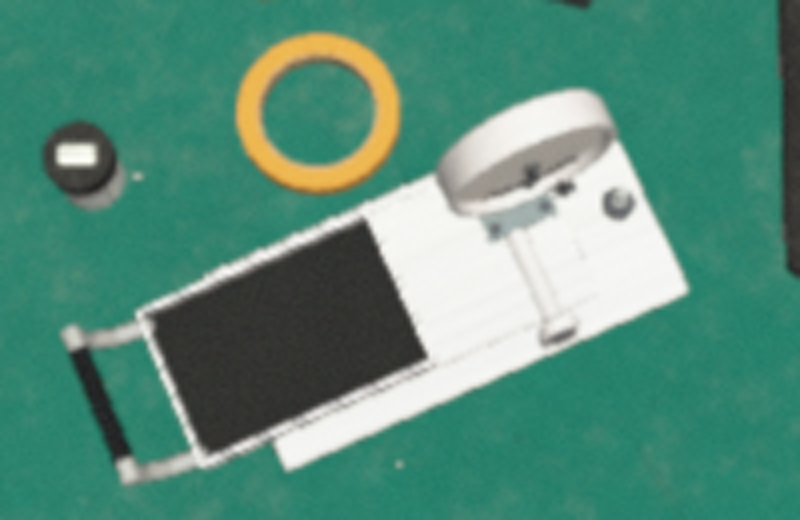

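Request:
{"method": "step_arm", "body": {"steps": [0.272,-0.295,0.039,-1.38,0.272,-0.295,0.039,-1.38,0.272,-0.295,0.039,-1.38,0.272,-0.295,0.039,-1.38,0.272,-0.295,0.039,-1.38]}}

```text
time: 1.3
ee_pos: [0.3563, -0.3444, 0.2147]
eef_rot: [[0.354, 0.935, 0.001], [0.935, -0.354, -0.001], [-0.0, 0.001, -1.0]]
force: [0.9, -0.7, 0.6]
grip_width: 0.998
```

```bash
python3 - <<'E'
from h import *
plan([.41,-.20,.17],105)
print(r.observe()['joint_positions'])
E
```

```text
t 1.3 pos [ 0.3563 -0.3444  0.2147] yaw 69.3 F [ 0.9 -0.7  0.6] w 87.9
SHIFT [ 0.1541 -0.001   0.0446] TURN -0.624 rows 4.2
[ 50.60724859  18.23485028 -14.14098037 111.84722761   5.70287031
  50.52535997  12.78418812]
```

Request:
{"method": "step_arm", "body": {"steps": [0.14,0.0,0.044,-0.6,0.14,0.0,0.044,-0.6,0.14,0.0,0.044,-0.6,0.14,0.0,0.044,-0.6,0.14,0.0,0.044,-0.6]}}

```text
time: 1.8
ee_pos: [0.4067, -0.2145, 0.1704]
eef_rot: [[-0.234, 0.972, -0.0], [0.972, 0.234, 0.0], [0.0, -0.0, -1.0]]
force: [-0.7, 0.1, 0.0]
grip_width: 0.998
```

```bash
python3 - <<'E'
from h import *
im=r.grab_frame("wrist");c=cam("wrist");cv2.imwrite("pics/b1.png",im)
for n,z in [("sensor_board",.004)]:
    for s in r.silhouettes(n,"wrist")[:2]:
        print(n,s['score'],s['extent'],rect("wrist",s['region'],z,c))
    for k in r.pinpoint(n,"wrist")[:1]:
        p=k['position'];print(n,k['score'],p,onz("wrist",[p[1],p[0]],0,c))
plan([.41,-.20,.17],105)
E
```

```text
sensor_board 0.85 [339.9, 181.3, 18.0, 29.3] (array([ 0.42648132, -0.19865352]), (14.651551246643066, 28.330350875854492), 103.53253269195557)
sensor_board 0.79 [197.3, 348.3] [[ 0.4272867 -0.2013541  0.       ]]
t 1.95 pos [ 0.4062 -0.2168  0.1708] yaw 103.0 F [-0.5 -0.3 -0.5] w 88.1
SHIFT [0.0156 0.0075 0.0008] TURN -0.036 rows 0.3
```

View pics/b1.png

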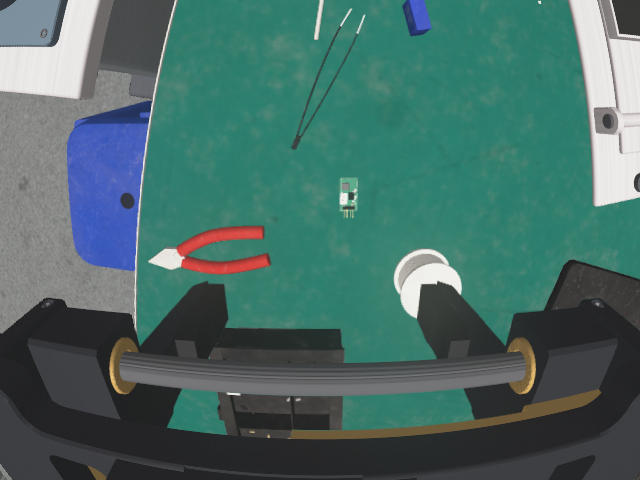

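```bash
python3 - <<'E'
from h import *
plan([.4268,-.2003,.003],103.5)
E
```

```text
t 1.95 pos [ 0.4062 -0.2168  0.1708] yaw 103.0 F [-0.5 -0.3 -0.5] w 88.1
SHIFT [0.0116 0.0237 0.1678] TURN -0.009 rows 3.4
```

Request:
{"method": "step_arm", "body": {"steps": [0.0116,0.0237,0.05,-0.009,0.0116,0.0237,0.09,-0.009,0.0116,0.0237,0.12,-0.009,0.0116,0.0237,0.135,-0.009,0.0116,0.0237,0.135,-0.009], "hand": 0.036}}

```text
time: 2.45
ee_pos: [0.4252, -0.1994, 0.0339]
eef_rot: [[-0.235, 0.972, -0.004], [0.972, 0.235, 0.001], [0.001, -0.003, -1.0]]
force: [-0.7, -1.2, -0.3]
grip_width: 0.571
```

```bash
python3 - <<'E'
from h import *
im=r.grab_frame("wrist");c=cam("wrist");cv2.imwrite("pics/b2.png",im)
for k in r.pinpoint("sensor_board","wrist")[:1]:
        p=k['position'];print(k['score'],p,onz("wrist",[p[1],p[0]],0,c))
for s in r.silhouettes("sensor_board","wrist")[:1]:
        print(s['score'],s['extent'],rect("wrist",s['region'],.004,c))
plan([.4268,-.2003,.003],103.5)
E
```

```text
0.82 [271.7, 323.8] [[ 0.4277127 -0.1996027  0.       ]]
0.74 [310.9, 244.4, 31.5, 48.6] (array([ 0.42765479, -0.19608524]), (14.922648429870605, 29.697729110717773), 102.96951580047607)
t 2.6 pos [ 0.4273 -0.1998  0.0365] yaw 103.7 F [-0.  -0.   0.3] w 38.2
SHIFT [-0.0003 -0.0007  0.0335] TURN 0.003 rows 0.7
```

View pics/b2.png

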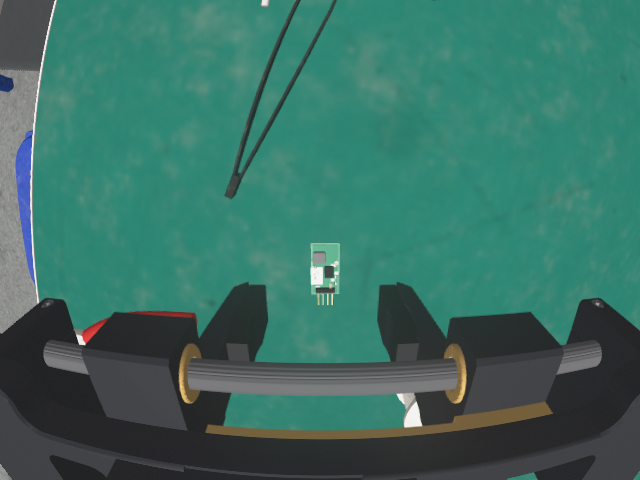

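Request:
{"method": "step_arm", "body": {"steps": [0,0,0.02,0,0,0,0.034,0,0,0,0.034,0,0,0,0.034,0]}}

```text
time: 3.0
ee_pos: [0.4268, -0.1989, 0.0019]
eef_rot: [[-0.238, 0.971, -0.0], [0.971, 0.238, -0.0], [-0.0, -0.0, -1.0]]
force: [0.5, 0.3, -0.1]
grip_width: 0.41
```

Request:
{"method": "step_arm", "body": {"steps": [0,0,0,0,0,0,0,0,0,0,0,0,0,0,0,0], "hand": 0.0}}

```text
time: 3.4
ee_pos: [0.4268, -0.1989, 0.0019]
eef_rot: [[-0.239, 0.971, 0.0], [0.971, 0.239, -0.0], [-0.0, 0.0, -1.0]]
force: [-1.3, 0.2, 5.2]
grip_width: 0.13
```

```bash
python3 - <<'E'
from h import *
im=r.grab_frame("wrist");cv2.imwrite("pics/b3.png",im[200:400,150:500])
plan([.4268,-.2003,.003],103.5)
E
```

```text
t 3.45 pos [ 0.4267 -0.1989  0.0018] yaw 103.8 F [-1.   1.2  5.3] w 11.3
SHIFT [-0.0014 -0.0003 -0.0012] TURN 0.005 rows 0.0
```

View pics/b3.png

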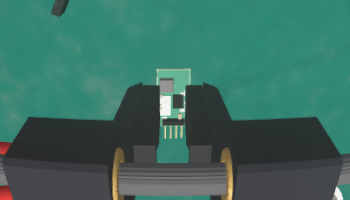

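Request:
{"method": "step_arm", "body": {"steps": [0,0,-0.02,0,0,0,-0.06,0,0,0,-0.1,0,0,0,-0.1,0]}}

```text
time: 3.85
ee_pos: [0.4296, -0.2, 0.1056]
eef_rot: [[-0.238, 0.971, 0.007], [0.971, 0.238, -0.003], [-0.005, 0.006, -1.0]]
force: [0.1, 0.3, -0.6]
grip_width: 0.004
```

```bash
python3 - <<'E'
from h import *
im=r.grab_frame("wrist");cv2.imwrite("pics/b4.png",im[150:400,150:500])
plan([.4268,-.2003,.003],103.5)
E
```

```text
t 3.9 pos [ 0.4284 -0.1997  0.1037] yaw 103.8 F [-0.5 -1.  -0.2] w 0.6
SHIFT [ 1.000e-04 -2.100e-03  1.007e-01] TURN 0.005 rows 2.0
```

View pics/b4.png

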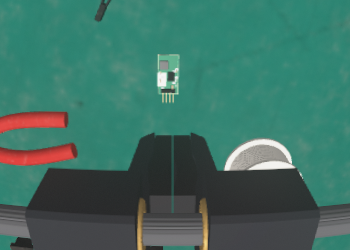

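```bash
python3 - <<'E'
from h import *
im=r.grab_frame("wrist");c=cam("wrist")
for k in r.pinpoint("sensor_board","wrist")[:1]:
        p=k['position'];print(k['score'],p,onz("wrist",[p[1],p[0]],0,c))
for s in r.silhouettes("sensor_board","wrist")[:1]:
        print(s['score'],s['extent'],rect("wrist",s['region'],.004,c))
plan([.4268,-.2003,.0],103.5)
E
```

```text
0.67 [232.1, 317.6] [[ 0.42492933 -0.20007969  0.        ]]
0.86 [310.1, 206.7, 22.2, 41.9] (array([ 0.42491943, -0.19513956]), (15.575692176818848, 30.540512084960938), 102.5199966430664)
t 4.05 pos [ 0.426  -0.1987  0.1007] yaw 103.8 F [-1.   1.5 -0.5] w 0.1
SHIFT [-0.0019  0.0005  0.1007] TURN 0.005 rows 2.0
```

Request:
{"method": "step_arm", "body": {"steps": [-0.001,-0.001,0.03,0.01,-0.001,-0.001,0.06,0.01,-0.001,-0.001,0.085,0.01,-0.001,-0.001,0.096,0.01,-0.001,-0.001,0.1003,0.01], "hand": 0.032}}

```text
time: 4.55
ee_pos: [0.424, -0.1991, 0.0002]
eef_rot: [[-0.23, 0.973, -0.005], [0.973, 0.23, 0.001], [0.002, -0.005, -1.0]]
force: [-14.5, 7.2, 58.8]
grip_width: 0.36
```

Request:
{"method": "step_arm", "body": {"steps": [0,0,0,0,0,0,0,0]}}

```text
time: 4.75
ee_pos: [0.4262, -0.2, 0.0015]
eef_rot: [[-0.229, 0.973, 0.0], [0.973, 0.229, -0.0], [-0.0, 0.0, -1.0]]
force: [-0.2, 0.1, 1.5]
grip_width: 0.362
```

Request:
{"method": "step_arm", "body": {"steps": [0,0,0.0008,0,0,0,0.0008,0]}}

```text
time: 4.95
ee_pos: [0.4262, -0.2002, 0.0006]
eef_rot: [[-0.229, 0.973, 0.0], [0.973, 0.229, -0.0], [-0.0, 0.0, -1.0]]
force: [-0.3, 0.4, 0.1]
grip_width: 0.362
```

Request:
{"method": "step_arm", "body": {"steps": [0,0,0.0003,0,0,0,0.0003,0,0,0,0.0003,0,0,0,0.0003,0], "hand": 0.0}}

```text
time: 5.35
ee_pos: [0.4263, -0.2003, 0.0005]
eef_rot: [[-0.229, 0.973, 0.001], [0.973, 0.229, -0.0], [-0.001, 0.0, -1.0]]
force: [-0.6, -0.5, 6.5]
grip_width: 0.14
```

```bash
python3 - <<'E'
from h import *
im=r.grab_frame("wrist");cv2.imwrite("pics/b5.png",cv2.resize(im[230:350,230:410],None,fx=4,fy=4))
plan([.4268,-.2003,.003],103.5)
E
```

```text
t 5.4 pos [ 0.4263 -0.2003  0.0005] yaw 103.2 F [-0.7  0.5  5.2] w 12.5
SHIFT [-0.0001  0.0005 -0.0025] TURN -0.005 rows 0.1
```

View pics/b5.png

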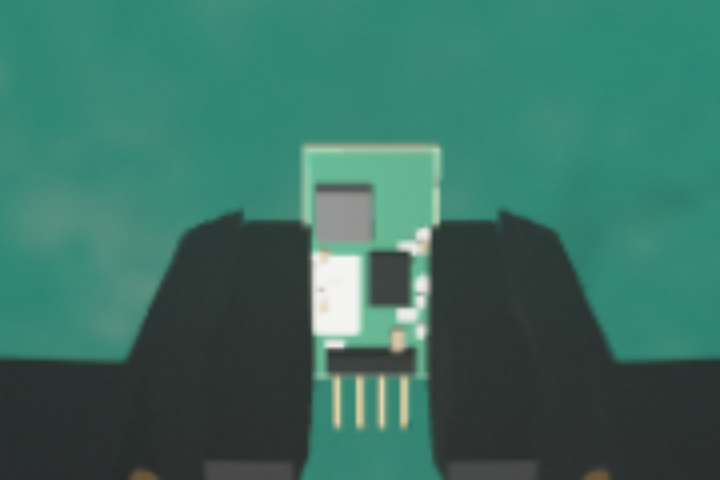

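Request:
{"method": "step_arm", "body": {"steps": [0,0,0.0003,0,0,0,-0.001,0,0,0,-0.003,0,0,0,-0.006,0,0,0,-0.01,0]}}

```text
time: 5.9
ee_pos: [0.4259, -0.2, 0.0102]
eef_rot: [[-0.229, 0.973, -0.0], [0.973, 0.229, 0.0], [0.0, -0.0, -1.0]]
force: [0.0, 0.1, 0.0]
grip_width: 0.146
```

Request:
{"method": "step_arm", "body": {"steps": [0,0,-0.01,0,0,0,-0.025,0,0,0,-0.045,0,0,0,-0.065,0,0,0,-0.08,0]}}

```text
time: 6.4
ee_pos: [0.4263, -0.2002, 0.0919]
eef_rot: [[-0.229, 0.973, 0.001], [0.973, 0.229, -0.001], [-0.001, 0.001, -1.0]]
force: [0.7, -0.3, 0.0]
grip_width: 0.141
```

```bash
python3 - <<'E'
from h import *
im=r.grab_frame("wrist");cv2.imwrite("pics/b6.png",cv2.resize(im[150:350,200:440],None,fx=3,fy=3))
im=r.grab_frame("scene")
c=np.array([0,0])
P={}
for n in ["tray_floor","hinge_axis","handle_bar","dial_centre","pointer_tip","mark_tip"]:
    for k in r.pinpoint(n,"scene")[:1]:
        p=k['position'];print(n,k['score'],p)
        P[n]=p
T=dict(tray_floor=(205.4,272.7),hinge_axis=(178.6,329.3),handle_bar=(222.8,224.6),dial_centre=(162.5,334.1))
for n,p in T.items():
    if n in P:
        a=ray("top",p[::-1]);b=ray("scene",P[n][::-1]);print(n,tri([(a[0],a[1][0]),(b[0],b[1][0])]))
plan([.62,.09,.18],116)
E
```

```text
tray_floor 0.69 [252.4, 257.4]
hinge_axis 0.56 [231.2, 291.8]
handle_bar 0.81 [262.0, 227.2]
dial_centre 0.69 [196.0, 291.1]
pointer_tip 0.39 [209.4, 292.5]
mark_tip 0.62 [240.6, 401.6]
tray_floor [0.62042566 0.09620128 0.05814151]
hinge_axis [ 0.68754417 -0.03816127  0.04194891]
handle_bar [0.57155607 0.19809416 0.09494685]
dial_centre [ 0.69462986 -0.0455805   0.14222324]
t 6.8 pos [ 0.4255 -0.1998  0.0894] yaw 103.2 F [ 0.2 -1.  -1. ] w 12.7
SHIFT [ 0.2376  0.2556 -0.0907] TURN -0.223 rows 7.2
```

View pics/b6.png

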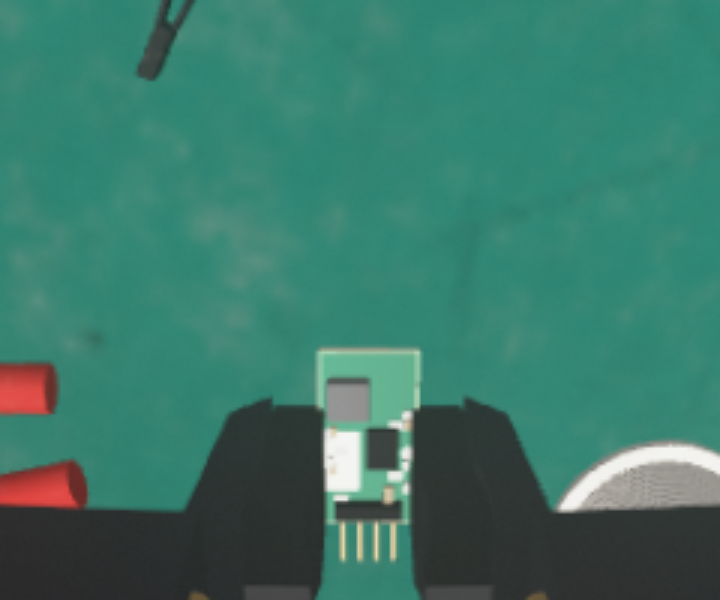

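```bash
cat >> h.py <<'E'
TC=np.array([.620,.095]); TY=np.radians(116.2)
def tray(x,y): return TC+x*np.array([np.sin(TY),-np.cos(TY)])+y*np.array([np.cos(TY),np.sin(TY)])
E
python3 - <<'E'
from h import *
plan([*tray(0,48),.13] if 0 else [*tray(0,.048),.13],116.2)
E
```

```text
t 6.8 pos [ 0.4255 -0.1998  0.0894] yaw 103.2 F [ 0.2 -1.  -1. ] w 12.7
SHIFT [ 0.2892  0.2461 -0.0406] TURN -0.226 rows 7.6
```

Request:
{"method": "step_arm", "body": {"steps": [0.015,0.013,-0.02,0,0.043,0.037,-0.04,-0.03,0.075,0.063,-0.041,-0.06,0.107,0.09,-0.041,-0.1,0.139,0.117,-0.041,-0.14]}}

```text
time: 7.3
ee_pos: [0.5084, -0.0365, 0.1307]
eef_rot: [[-0.364, 0.931, -0.001], [0.931, 0.364, -0.0], [0.0, -0.001, -1.0]]
force: [0.5, -0.1, 0.5]
grip_width: 0.144
```

```bash
python3 - <<'E'
from h import *
plan([*tray(0,.048),.13],116.2)
E
```

```text
t 7.3 pos [ 0.5084 -0.0365  0.1307] yaw 111.3 F [ 0.5 -0.1  0.5] w 12.6
SHIFT [0.1297 0.1478 0.0007] TURN -0.085 rows 3.9
```

Request:
{"method": "step_arm", "body": {"steps": [0.032,0.036,0,-0.02,0.065,0.074,0,-0.04,0.097,0.11,0,-0.06,0.12,0.137,0,-0.08,0.1297,0.1478,0,-0.085]}}

```text
time: 7.8
ee_pos: [0.5991, 0.1412, 0.1305]
eef_rot: [[-0.445, 0.896, -0.0], [0.896, 0.445, 0.002], [0.002, 0.001, -1.0]]
force: [-0.5, 0.8, 0.7]
grip_width: 0.146
```

```bash
python3 - <<'E'
from h import *
im=r.grab_frame("wrist");cv2.imwrite("pics/c1.png",im)
c=cam("wrist")
for n,z in (("tray_floor",.053),("handle_bar",.09)):
  for k in r.pinpoint(n,"wrist")[:1]:
        p=k['position'];print(k['score'],p,onz("wrist",[p[1],p[0]],z,c))
plan([*tray(0,.048),.065],116.2)
E
```

```text
0.92 [310.8, 320.7] [[0.62098751 0.09737551 0.053     ]]
0.65 [157.7, 326.1] [[0.57530166 0.19601505 0.09      ]]
t 7.95 pos [0.5981 0.136  0.1302] yaw 116.1 F [ 0.7 -1.4  0.4] w 12.8
SHIFT [0.0016 0.0017 0.0652] TURN -0.001 rows 1.3
```

View pics/c1.png

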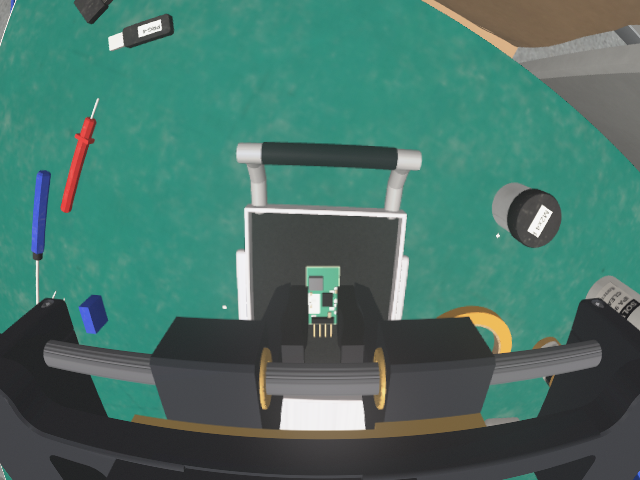

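Request:
{"method": "step_arm", "body": {"steps": [0.001,0.002,0.02,0,0.001,0.002,0.04,0,0.001,0.002,0.055,0,0.001,0.002,0.064,0,0.001,0.002,0.066,0]}}

```text
time: 8.45
ee_pos: [0.5994, 0.1368, 0.0641]
eef_rot: [[-0.439, 0.898, -0.002], [0.898, 0.439, -0.001], [-0.0, -0.002, -1.0]]
force: [-1.1, 0.2, 0.0]
grip_width: 0.146
```

Request:
{"method": "step_arm", "body": {"steps": [0,0,0.002,0,0,0,0.004,0,0,0,0.006,0]}}

```text
time: 8.75
ee_pos: [0.6006, 0.1384, 0.0596]
eef_rot: [[-0.44, 0.898, 0.001], [0.898, 0.44, 0.0], [-0.0, 0.001, -1.0]]
force: [0.1, 0.1, -0.3]
grip_width: 0.145
```

Request:
{"method": "step_arm", "body": {"steps": [0,0,0.0015,0,0,0,0.003,0,0,0,0.0045,0]}}

```text
time: 9.05
ee_pos: [0.6002, 0.1384, 0.0546]
eef_rot: [[-0.44, 0.898, 0.0], [0.898, 0.44, -0.0], [-0.0, 0.0, -1.0]]
force: [0.4, -0.2, -0.0]
grip_width: 0.146
```

Request:
{"method": "step_arm", "body": {"steps": [0,0,0.0015,0,0,0,0.003,0,0,0,0.003,0]}}

```text
time: 9.35
ee_pos: [0.6003, 0.1383, 0.0526]
eef_rot: [[-0.44, 0.898, 0.0], [0.898, 0.44, -0.001], [-0.001, -0.0, -1.0]]
force: [-3.2, -1.0, 10.0]
grip_width: 0.141
```

Request:
{"method": "step_arm", "body": {"steps": [0,0,-0.0005,0,0,0,-0.0005,0,0,0,-0.0005,0], "hand": 0.03}}

```text
time: 9.65
ee_pos: [0.6013, 0.1389, 0.0527]
eef_rot: [[-0.441, 0.898, 0.002], [0.898, 0.441, 0.001], [-0.0, 0.003, -1.0]]
force: [1.7, 0.4, 3.7]
grip_width: 0.335
```

Request:
{"method": "step_arm", "body": {"steps": [0,0,-0.01,0,0,0,-0.04,0,0,0,-0.08,0,0,0,-0.08,0]}}

```text
time: 10.05
ee_pos: [0.6028, 0.1393, 0.1372]
eef_rot: [[-0.44, 0.898, 0.007], [0.898, 0.44, 0.002], [-0.001, 0.007, -1.0]]
force: [-0.0, 0.9, 0.4]
grip_width: 0.343
```

```bash
python3 - <<'E'
from h import *
im=r.grab_frame("wrist");cv2.imwrite("pics/c2.png",im)
c=cam("wrist")
for k in r.pinpoint("relay","wrist")[:1]:
        p=k['position'];print(k['score'],p,onz("wrist",[p[1],p[0]],0,c))
plan([.442,-.037,.17],118)
E
```

```text
0.58 [303.2, 99.1] [[ 0.4415301  -0.03441786  0.        ]]
t 10.15 pos [0.6002 0.1381 0.1329] yaw 116.1 F [-0.1 -0.4 -0.1] w 29.6
SHIFT [-0.0876 -0.2191 -0.0372] TURN -0.033 rows 4.8
```

View pics/c2.png

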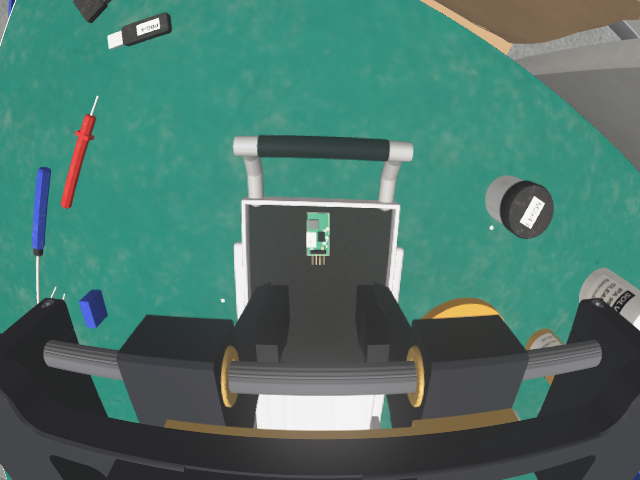

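Request:
{"method": "step_arm", "body": {"steps": [-0.018,-0.044,-0.037,-0.03,-0.035,-0.088,-0.037,-0.03,-0.053,-0.132,-0.037,-0.03,-0.07,-0.175,-0.037,-0.03,-0.088,-0.218,-0.037,-0.03], "hand": 0.05}}

```text
time: 10.65
ee_pos: [0.44, -0.0384, 0.1678]
eef_rot: [[-0.467, 0.884, -0.004], [0.884, 0.467, -0.0], [0.001, -0.003, -1.0]]
force: [0.5, -0.5, -0.0]
grip_width: 0.568
```

```bash
python3 - <<'E'
from h import *
import time
im=r.grab_frame("wrist");cv2.imwrite("pics/d1.png",im);c=cam("wrist")
for k in r.pinpoint("relay","wrist")[:1]:
        p=k['position'];print(k['score'],p,onz("wrist",[p[1],p[0]],0,c))
for s in r.silhouettes("relay","wrist")[:1]:
        print(s['score'],s['extent'],rect("wrist",s['region'],.026,c))
plan([.442,-.037,.012],118)
E
```

```text
0.59 [204.3, 328.1] [[ 0.43569027 -0.03954674  0.        ]]
0.95 [318.2, 191.8, 19.3, 38.5] (array([ 0.43450745, -0.03845577]), (11.91476058959961, 33.10472869873047), 117.96944046020508)
t 10.8 pos [ 0.44   -0.0395  0.1679] yaw 117.6 F [0.6 1.2 0.4] w 50.0
SHIFT [0.0012 0.0036 0.1559] TURN -0.008 rows 3.1
```

View pics/d1.png

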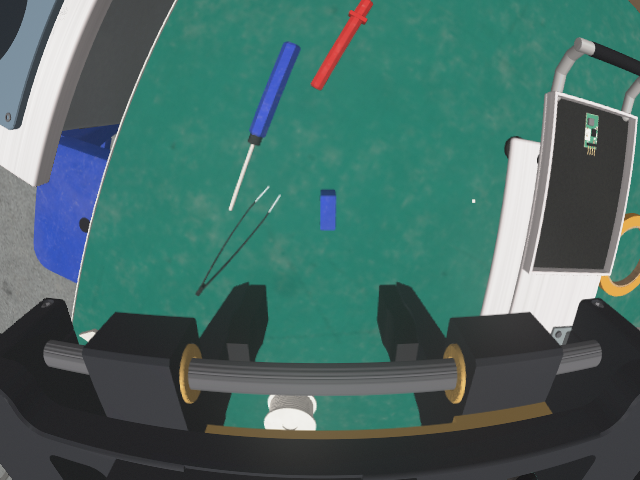

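```bash
python3 - <<'E'
from h import *
plan([.4356,-.039,.045],118)
E
```

```text
t 10.8 pos [ 0.44   -0.0395  0.1679] yaw 117.6 F [0.6 1.2 0.4] w 50.0
SHIFT [ 0.0024 -0.0031  0.1229] TURN -0.008 rows 2.5
```

Request:
{"method": "step_arm", "body": {"steps": [0.0024,-0.003,0.035,-0.008,0.0024,-0.003,0.07,-0.008,0.0024,-0.003,0.1,-0.008,0.0024,-0.003,0.12,-0.008,0.0024,-0.003,0.123,-0.008], "hand": 0.034}}

```text
time: 11.3
ee_pos: [0.4379, -0.0345, 0.0436]
eef_rot: [[-0.476, 0.879, -0.005], [0.879, 0.476, 0.001], [0.003, -0.004, -1.0]]
force: [-0.4, 0.4, 0.3]
grip_width: 0.386
```

```bash
python3 - <<'E'
from h import *
im=r.grab_frame("wrist");cv2.imwrite("pics/d2.png",im);c=cam("wrist")
for s in r.silhouettes("relay","wrist")[:1]:
        print(s['score'],s['extent'],rect("wrist",s['region'],.026,c))
plan([.4356,-.039,.005],118)
E
```

```text
0.94 [316.7, 245.4, 28.3, 67.4] (array([ 0.44084567, -0.02984443]), (12.315107345581055, 37.53779220581055), 117.47500419616699)
t 11.4 pos [ 0.4393 -0.0349  0.0456] yaw 118.4 F [-0.1  0.6 -0.8] w 34.1
SHIFT [-0.0019 -0.0051  0.0406] TURN 0.007 rows 0.8
```

View pics/d2.png

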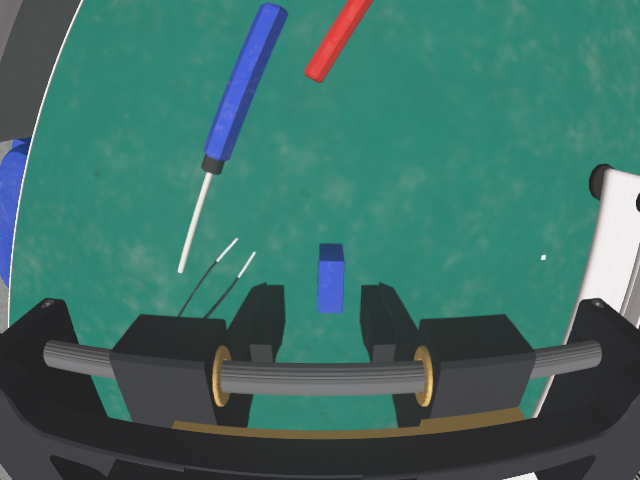

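Request:
{"method": "step_arm", "body": {"steps": [0.001,0.004,0,0.01,0.001,0.004,0.015,0.01,0.001,0.004,0.03,0.01,0.001,0.004,0.039,0.01,0.001,0.004,0.04,0.01]}}

```text
time: 11.9
ee_pos: [0.4427, -0.033, 0.0061]
eef_rot: [[-0.465, 0.885, -0.0], [0.885, 0.465, -0.0], [0.0, -0.0, -1.0]]
force: [0.3, -0.0, 0.3]
grip_width: 0.383
```

Request:
{"method": "step_arm", "body": {"steps": [0.0,0,0,0,0,0,0,0,0,0,0,0], "hand": 0.0}}

```text
time: 12.2
ee_pos: [0.4429, -0.0333, 0.0067]
eef_rot: [[-0.465, 0.885, 0.001], [0.885, 0.465, -0.0], [-0.001, 0.001, -1.0]]
force: [0.2, -0.2, 1.0]
grip_width: 0.138
```

Request:
{"method": "step_arm", "body": {"steps": [0,0,-0.003,0,0,0,-0.02,0,0,0,-0.055,0,0,0,-0.095,0,0,0,-0.12,0]}}

```text
time: 12.7
ee_pos: [0.443, -0.0332, 0.1287]
eef_rot: [[-0.465, 0.885, 0.002], [0.885, 0.465, -0.0], [-0.001, 0.002, -1.0]]
force: [0.0, -0.1, -0.2]
grip_width: 0.138
```

```bash
python3 - <<'E'
from h import *
im=r.grab_frame("wrist");cv2.imwrite("pics/d3.png",im[150:400,100:540])
plan([*tray(0,.008),.13],116.2)
E
```

```text
t 12.75 pos [ 0.4449 -0.0332  0.1312] yaw 117.7 F [2.1 0.3 1.8] w 12.5
SHIFT [0.04   0.2149 0.0022] TURN 0.027 rows 4.4
```

View pics/d3.png

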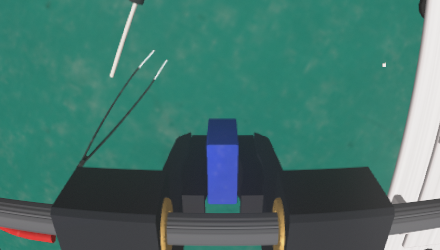

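Request:
{"method": "step_arm", "body": {"steps": [0.006,0.03,0.0,0.01,0.015,0.075,0.0,0.02,0.024,0.12,0.0,0.027,0.033,0.17,0.0,0.027,0.04,0.216,0.0,0.027]}}

```text
time: 13.25
ee_pos: [0.6162, 0.1041, 0.1262]
eef_rot: [[-0.441, 0.897, 0.0], [0.897, 0.441, -0.0], [-0.0, -0.0, -1.0]]
force: [1.3, 0.3, -0.3]
grip_width: 0.138
```

Request:
{"method": "step_arm", "body": {"steps": [0,0,0.02,0,0,0,0.04,0,0,0,0.055,0]}}

```text
time: 13.55
ee_pos: [0.6144, 0.1027, 0.0697]
eef_rot: [[-0.442, 0.897, -0.001], [0.897, 0.442, -0.0], [0.0, -0.001, -1.0]]
force: [-0.5, 0.1, -0.0]
grip_width: 0.141
```

```bash
python3 - <<'E'
from h import *
im=r.grab_frame("wrist");cv2.imwrite("pics/d4.png",im)
plan([*tray(0,.008),.061],116.2)
E
```

```text
t 13.6 pos [0.6129 0.102  0.0676] yaw 116.2 F [-1.2 -0.8 -1.4] w 12.7
SHIFT [-0.0015  0.0033  0.0066] TURN -0.0 rows 0.1
```

View pics/d4.png

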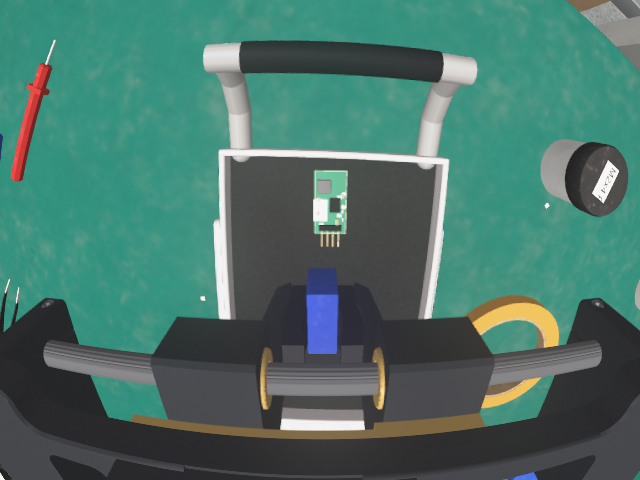

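Request:
{"method": "step_arm", "body": {"steps": [-0.001,0.003,0.003,0,-0.001,0.003,0.005,0,-0.001,0.003,0.0065,0,-0.001,0.003,0.0075,0]}}

```text
time: 14.0
ee_pos: [0.6186, 0.1031, 0.0642]
eef_rot: [[-0.441, 0.897, 0.001], [0.897, 0.441, 0.0], [-0.0, 0.001, -1.0]]
force: [0.1, 0.3, -0.8]
grip_width: 0.142
```

Request:
{"method": "step_arm", "body": {"steps": [0,0,0.0015,0,0,0,0.003,0,0,0,0.0045,0]}}

```text
time: 14.3
ee_pos: [0.6185, 0.1033, 0.0606]
eef_rot: [[-0.441, 0.897, 0.0], [0.897, 0.441, -0.001], [-0.001, 0.0, -1.0]]
force: [-7.7, -2.3, 22.2]
grip_width: 0.14
```

Request:
{"method": "step_arm", "body": {"steps": [0,0,-0.001,0,0,0,-0.001,0,0,0,-0.001,0,0,0,-0.001,0], "hand": 0.032}}

```text
time: 14.7
ee_pos: [0.6181, 0.1031, 0.0599]
eef_rot: [[-0.441, 0.897, -0.0], [0.897, 0.441, -0.0], [0.0, -0.0, -1.0]]
force: [-0.5, -0.8, 0.2]
grip_width: 0.362
```

Request:
{"method": "step_arm", "body": {"steps": [0,0,-0.01,0,0,0,-0.035,0,0,0,-0.075,0,0,0,-0.1,0,0,0,-0.1,0]}}

```text
time: 15.2
ee_pos: [0.6208, 0.104, 0.1649]
eef_rot: [[-0.441, 0.897, 0.007], [0.897, 0.441, 0.002], [-0.002, 0.007, -1.0]]
force: [0.2, 0.6, -0.2]
grip_width: 0.361
```

```bash
python3 - <<'E'
from h import *
im=r.grab_frame("wrist");cv2.imwrite("pics/d5.png",im);c=cam("wrist")
print([k['score'] for k in r.pinpoint("relay","wrist")])
for k in r.pinpoint("usb_logger","wrist")[:1]:
        p=k['position'];print(k['score'],p,onz("wrist",[p[1],p[0]],0,c))
for s in r.silhouettes("usb_logger","wrist")[:1]:
        print(s['score'],s['extent'],rect("wrist",s['region'],.006,c))
plan([.406,.218,.17],32)
E
```

```text
[0.77, 0.22]
0.53 [125.8, 5.2, 41.6, 9.0] (array([0.39968369, 0.20466225]), (10.632915496826172, 44.02387619018555), 15.084714889526367)
t 15.4 pos [0.6174 0.1028 0.1591] yaw 116.2 F [-0.5 -0.1 -0.8] w 31.8
SHIFT [ 0.1967 -0.1389 -0.0105] TURN 1.469 rows 9.8
```

View pics/d5.png

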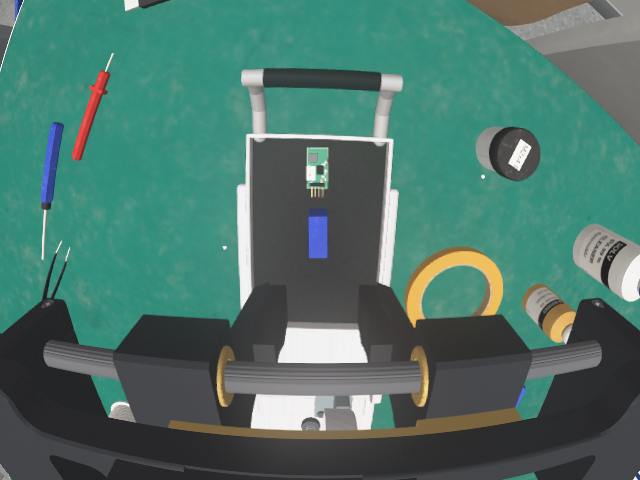

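Request:
{"method": "step_arm", "body": {"steps": [0.02,-0.014,-0.01,0.14,0.045,-0.03,-0.01,0.28,0.065,-0.045,-0.01,0.42,0.085,-0.06,-0.01,0.56,0.105,-0.075,-0.01,0.7], "hand": 0.05}}

```text
time: 15.9
ee_pos: [0.5028, 0.1643, 0.1689]
eef_rot: [[0.246, 0.969, -0.002], [0.969, -0.246, -0.001], [-0.001, -0.002, -1.0]]
force: [0.4, 0.4, -0.2]
grip_width: 0.564
```

```bash
python3 - <<'E'
from h import *
plan([.406,.218,.17],32)
E
```

```text
t 15.9 pos [0.5028 0.1643 0.1689] yaw 75.7 F [ 0.4  0.4 -0.2] w 49.7
SHIFT [ 0.0282 -0.107  -0.0009] TURN 0.764 rows 5.1
```

Request:
{"method": "step_arm", "body": {"steps": [0.006,-0.022,0,0.145,0.012,-0.045,0,0.29,0.018,-0.067,0,0.435,0.024,-0.09,0,0.58,0.028,-0.107,0,0.72]}}

```text
time: 16.4
ee_pos: [0.4053, 0.2174, 0.1691]
eef_rot: [[0.824, 0.567, -0.002], [0.567, -0.824, -0.001], [-0.003, -0.0, -1.0]]
force: [0.1, 0.2, 0.1]
grip_width: 0.57
```

```bash
python3 - <<'E'
from h import *
im=r.grab_frame("wrist");cv2.imwrite("pics/e1.png",im);c=cam("wrist")
for k in r.pinpoint("usb_logger","wrist")[:1]:
        p=k['position'];print(k['score'],p,onz("wrist",[p[1],p[0]],0,c))
for s in r.silhouettes("usb_logger","wrist")[:1]:
        print(s['score'],s['extent'],rect("wrist",s['region'],.006,c))
plan([.406,.218,.17],32)
print(r.observe()['joint_positions'])
E
```

```text
0.78 [211.8, 323.7] [[0.40105451 0.2156264  0.        ]]
0.81 [312.9, 182.5, 19.4, 60.0] (array([0.40270627, 0.21863356]), (17.06256103515625, 56.311683654785156), 33.8712158203125)
t 16.55 pos [0.4065 0.2172 0.1695] yaw 35.1 F [ 0.7  1.  -0.5] w 49.9
SHIFT [ 0.     -0.0009 -0.0005] TURN 0.055 rows 0.4
[-21.21524302  19.12573491 -14.76804416 118.60042382   7.02319348
  43.17533831 -95.21478973]
```

View pics/e1.png

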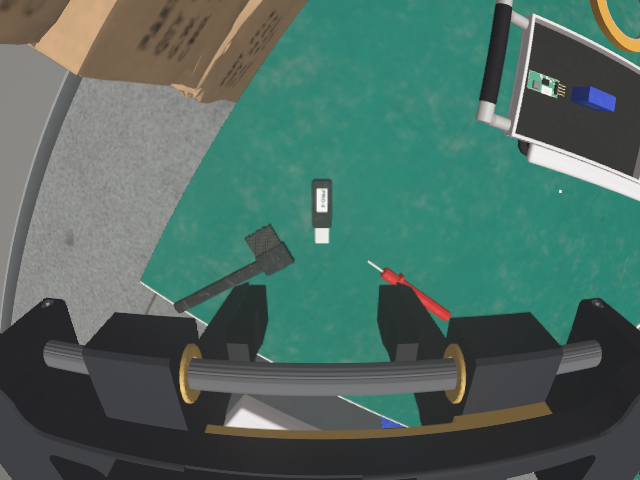

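```bash
python3 - <<'E'
from h import *
plan([.4022,.2175,.04],34)
E
```

```text
t 16.55 pos [0.4065 0.2172 0.1695] yaw 35.1 F [ 0.7  1.  -0.5] w 49.9
SHIFT [-0.0031 -0.0027  0.1295] TURN 0.02 rows 2.6
```

Request:
{"method": "step_arm", "body": {"steps": [-0.003,-0.003,0.035,0.01,-0.003,-0.003,0.07,0.01,-0.003,-0.003,0.1,0.01,-0.003,-0.003,0.125,0.01,-0.003,-0.003,0.13,0.01], "hand": 0.034}}

```text
time: 17.05
ee_pos: [0.4025, 0.2161, 0.0375]
eef_rot: [[0.825, 0.565, -0.004], [0.565, -0.825, -0.003], [-0.005, 0.0, -1.0]]
force: [-0.2, -0.5, 0.5]
grip_width: 0.38
```

```bash
python3 - <<'E'
from h import *
r.grab_frame("scene")
im=r.grab_frame("wrist");cv2.imwrite("pics/e2.png",im);c=cam("wrist")
for k in r.pinpoint("usb_logger","wrist")[:1]:
        p=k['position'];print(k['score'],p,onz("wrist",[p[1],p[0]],0,c))
for s in r.silhouettes("usb_logger","wrist")[:1]:
        print(s['score'],s['extent'],rect("wrist",s['region'],.008,c))
plan([.4022,.2175,.0015],34)
E
```

```text
0.82 [269.3, 323.1] [[0.40365954 0.21636406 0.        ]]
0.76 [307.0, 223.3, 33.9, 98.4] (array([0.40546866, 0.21785522]), (17.027652740478516, 57.17050552368164), 34.63136672973633)
t 17.25 pos [0.4042 0.2179 0.0409] yaw 34.3 F [0.3 0.4 0.8] w 34.1
SHIFT [-0.002  -0.0008  0.0394] TURN 0.005 rows 0.8
```

View pics/e2.png

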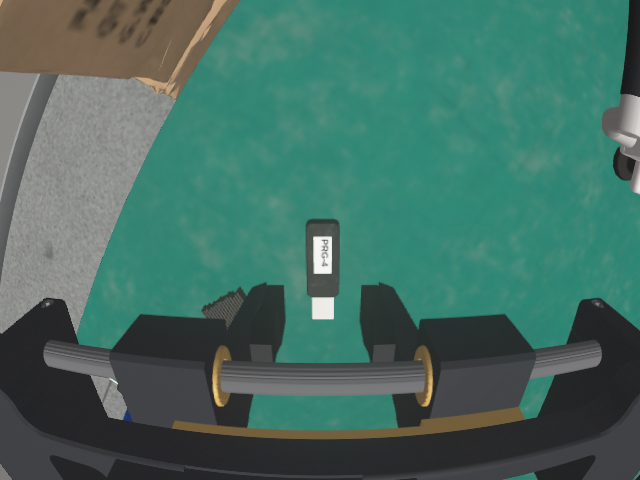

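Request:
{"method": "step_arm", "body": {"steps": [0.005,0,0.015,0,0.005,0,0.03,0,0.005,0,0.037,0,0.005,0,0.039,0,0.005,0,0.0395,0]}}

```text
time: 17.75
ee_pos: [0.4077, 0.2209, 0.0012]
eef_rot: [[0.826, 0.563, 0.001], [0.563, -0.826, 0.0], [0.001, 0.0, -1.0]]
force: [0.6, 0.0, 0.6]
grip_width: 0.386
```

Request:
{"method": "step_arm", "body": {"steps": [0,0,0,0,0,0,0,0,0,0,0,0], "hand": 0.0}}

```text
time: 18.05
ee_pos: [0.4077, 0.2209, 0.0011]
eef_rot: [[0.827, 0.563, 0.001], [0.563, -0.827, 0.0], [0.001, 0.0, -1.0]]
force: [-0.3, -0.7, 3.4]
grip_width: 0.186
```

Request:
{"method": "step_arm", "body": {"steps": [0,0,-0.002,0,0,0,-0.01,0,0,0,-0.035,0,0,0,-0.075,0,0,0,-0.115,0]}}

```text
time: 18.55
ee_pos: [0.4068, 0.2204, 0.1171]
eef_rot: [[0.826, 0.563, -0.001], [0.563, -0.826, -0.001], [-0.001, -0.0, -1.0]]
force: [1.2, 0.9, 0.5]
grip_width: 0.189
```

```bash
python3 - <<'E'
from h import *
im=r.grab_frame("wrist");cv2.imwrite("pics/e3.png",im[150:400,100:540])
plan([*tray(0,-.032),.14],116.2)
E
```

```text
t 18.6 pos [0.4099 0.2223 0.1226] yaw 34.3 F [1.2 0.5 3.3] w 16.4
SHIFT [ 0.0976  0.2552 -0.0165] TURN -1.43 rows 9.5
```

View pics/e3.png

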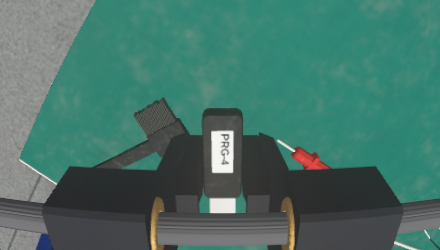

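Held firmly, logger centred between the fingers. Carry to the tray.

Request:
{"method": "step_arm", "body": {"steps": [0.008,0.02,-0.01,-0.14,0.018,0.05,-0.02,-0.28,0.028,0.075,-0.025,-0.42,0.04,0.105,-0.025,-0.56,0.05,0.13,-0.025,-0.7]}}

```text
time: 19.1
ee_pos: [0.5233, 0.1401, 0.1413]
eef_rot: [[0.265, 0.964, 0.001], [0.964, -0.265, -0.0], [0.0, 0.001, -1.0]]
force: [0.4, 1.0, 0.5]
grip_width: 0.187
```

```bash
python3 - <<'E'
from h import *
plan([*tray(0,-.032),.14],116.2)
E
```

```text
t 19.1 pos [0.5233 0.1401 0.1413] yaw 74.6 F [0.4 1.  0.5] w 16.5
SHIFT [-0.0418  0.1265  0.0014] TURN -0.725 rows 4.8
```

Request:
{"method": "step_arm", "body": {"steps": [-0.008,0.024,0,-0.145,-0.016,0.05,0,-0.29,-0.025,0.076,0,-0.435,-0.033,0.1,0,-0.58,-0.042,0.1265,0,-0.725]}}

```text
time: 19.6
ee_pos: [0.6328, 0.0662, 0.1409]
eef_rot: [[-0.442, 0.897, -0.0], [0.897, 0.442, -0.0], [-0.0, -0.0, -1.0]]
force: [-0.1, 1.1, -0.9]
grip_width: 0.189
```

Request:
{"method": "step_arm", "body": {"steps": [0,0,0.02,0,0,0,0.04,0,0,0,0.06,0,0,0,0.07,0]}}

```text
time: 20.0
ee_pos: [0.6312, 0.0664, 0.0691]
eef_rot: [[-0.437, 0.9, -0.002], [0.9, 0.437, -0.001], [0.001, -0.002, -1.0]]
force: [0.0, -0.0, -0.2]
grip_width: 0.188
```

```bash
python3 - <<'E'
from h import *
im=r.grab_frame("wrist");cv2.imwrite("pics/e4.png",im)
plan([*tray(0,-.032),.06],116.2)
E
```

```text
t 20.05 pos [0.6307 0.0664 0.0682] yaw 115.9 F [-0.4 -0.4 -1.1] w 16.3
SHIFT [-0.0016  0.0031  0.0082] TURN -0.005 rows 0.2
```

View pics/e4.png

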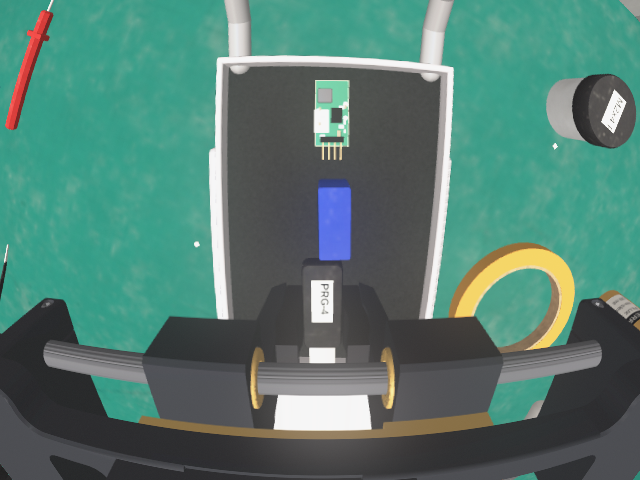

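Request:
{"method": "step_arm", "body": {"steps": [-0.002,-0.005,0,0,-0.002,-0.01,0.003,0,-0.002,-0.01,0.006,0,-0.002,-0.01,0.008,0]}}

```text
time: 20.45
ee_pos: [0.6244, 0.0605, 0.0631]
eef_rot: [[-0.437, 0.9, 0.001], [0.9, 0.437, -0.0], [-0.0, 0.001, -1.0]]
force: [0.3, 0.2, -0.4]
grip_width: 0.187
```

Request:
{"method": "step_arm", "body": {"steps": [0,0,0.0015,0,0,0,0.003,0]}}

```text
time: 20.65
ee_pos: [0.6244, 0.0609, 0.0597]
eef_rot: [[-0.437, 0.9, 0.0], [0.9, 0.437, 0.0], [-0.0, 0.0, -1.0]]
force: [-0.1, -0.1, -0.8]
grip_width: 0.187
```

Request:
{"method": "step_arm", "body": {"steps": [0,0,0.001,0,0,0,0.002,0,0,0,0.003,0]}}

```text
time: 20.95
ee_pos: [0.6244, 0.0611, 0.0572]
eef_rot: [[-0.437, 0.899, 0.0], [0.899, 0.437, 0.0], [-0.0, 0.0, -1.0]]
force: [-2.6, -0.0, 7.1]
grip_width: 0.183
```

Contact. Release and rise.

Request:
{"method": "step_arm", "body": {"steps": [0,0,-0.0005,0,0,0,-0.0005,0,0,0,-0.0005,0], "hand": 0.026}}

```text
time: 21.25
ee_pos: [0.6242, 0.0607, 0.057]
eef_rot: [[-0.437, 0.9, -0.0], [0.9, 0.437, -0.0], [0.0, -0.0, -1.0]]
force: [0.0, 0.0, 0.5]
grip_width: 0.298
```

Request:
{"method": "step_arm", "body": {"steps": [0,0,-0.008,0,0,0,-0.03,0,0,0,-0.07,0,0,0,-0.11,0,0,0,-0.11,0]}}

```text
time: 21.75
ee_pos: [0.6278, 0.0618, 0.1734]
eef_rot: [[-0.437, 0.9, 0.01], [0.9, 0.437, 0.002], [-0.003, 0.01, -1.0]]
force: [-0.6, 0.7, 0.7]
grip_width: 0.297
```

```bash
python3 - <<'E'
from h import *
im=r.grab_frame("wrist");cv2.imwrite("pics/e5.png",im)
im=r.grab_frame("scene");cv2.imwrite("pics/e5s.png",cv2.resize(im[160:300,200:350],None,fx=5,fy=4,interpolation=cv2.INTER_CUBIC))
plan([.572,.198,.16],26.2)
E
```

```text
t 21.85 pos [0.6249 0.0607 0.1685] yaw 115.9 F [-0.8  0.7 -0.6] w 25.9
SHIFT [0.1466 0.0123 0.0084] TURN 1.565 rows 10.4
```

View pics/e5.png

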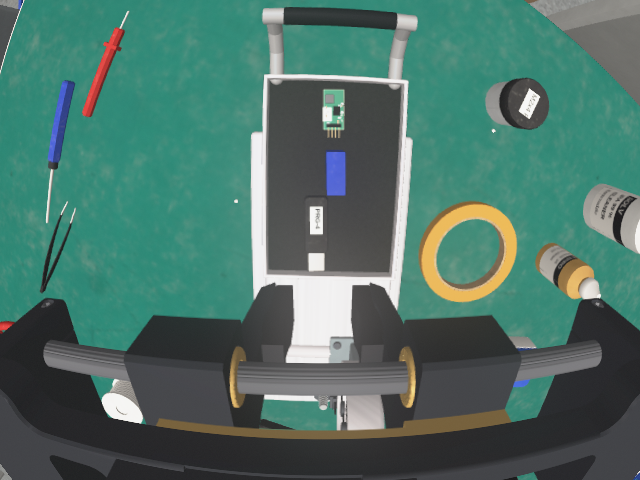

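View pics/e5s.png

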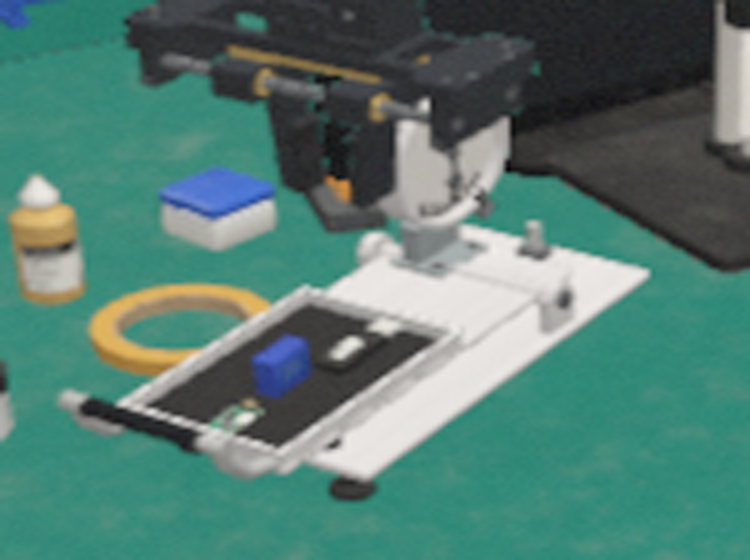

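```bash
python3 - <<'E'
from h import *
print(onz("top",[[440,140],[520,215],[345,115]],0.0))
plan([.599,-.154,.175],116.2)
E
```

```text
[[ 0.79987609 -0.3153659   0.        ]
 [ 0.60942427 -0.50101724  0.        ]
 [ 0.86585403 -0.07893085  0.        ]]
t 21.85 pos [0.6249 0.0607 0.1685] yaw 115.9 F [-0.8  0.7 -0.6] w 25.9
SHIFT [-0.1819 -0.117  -0.0066] TURN -0.005 rows 4.3
```

Request:
{"method": "step_arm", "body": {"steps": [-0.03,-0.03,-0.008,0,-0.07,-0.06,-0.008,0,-0.11,-0.09,-0.008,0,-0.15,-0.115,-0.008,0,-0.182,-0.117,-0.008,0]}}

```text
time: 22.35
ee_pos: [0.5951, -0.1592, 0.1734]
eef_rot: [[-0.433, 0.901, -0.005], [0.901, 0.433, -0.002], [0.0, -0.005, -1.0]]
force: [0.7, 0.1, 0.1]
grip_width: 0.295
```

Request:
{"method": "step_arm", "body": {"steps": [0,0,0,0,0,0,0,0]}}

```text
time: 22.55
ee_pos: [0.5976, -0.1543, 0.1738]
eef_rot: [[-0.436, 0.9, -0.002], [0.9, 0.436, 0.001], [0.002, -0.001, -1.0]]
force: [-0.7, 0.3, 0.0]
grip_width: 0.296
```

```bash
python3 - <<'E'
from h import *
im=r.grab_frame("wrist");c=cam("wrist");cv2.imwrite("pics/f1.png",im)
np.savez("f1.npz",K=c[0],R=c[1],t=c[2])
for n in ["dial_centre","pointer_tip","mark_tip","hinge_axis"]:
    for k in r.pinpoint(n,"wrist")[:1]: print(n,k['score'],k['position'])
plan([.599,-.154,.175],116.2)
E
```

```text
dial_centre 0.93 [173.9, 560.1]
pointer_tip 0.95 [165.5, 532.6]
mark_tip 0.81 [184.2, 525.1]
hinge_axis 0.58 [137.5, 490.4]
t 22.8 pos [ 0.5984 -0.1524  0.175 ] yaw 116.0 F [-0.2 -0.5  1.3] w 25.6
SHIFT [-0.0017 -0.0001 -0.    ] TURN -0.003 rows 0.0
```

View pics/f1.png

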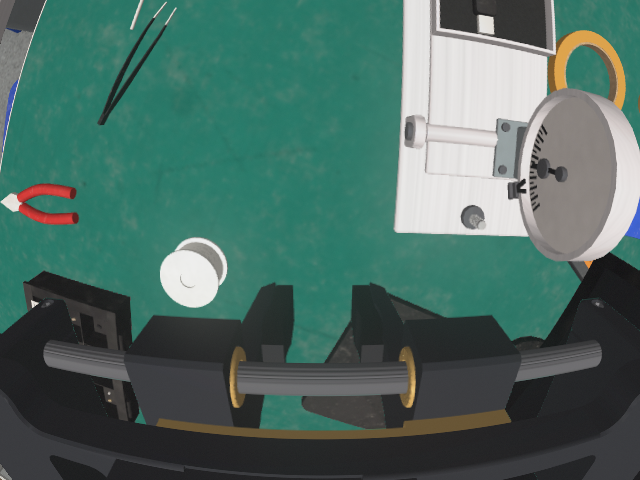

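```bash
python3 - <<'E'
import cv2
im=cv2.imread("pics/f1.png")
cv2.imwrite("pics/f1z.png",cv2.resize(im[110:220,500:600],None,fx=5.4,fy=5.4,interpolation=cv2.INTER_CUBIC))
E
```

```text
(no output)
```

View pics/f1z.png

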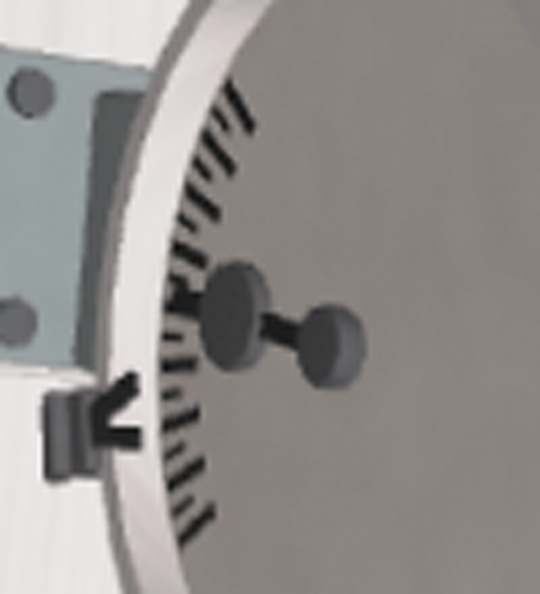

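```bash
cat > dial.py <<'E'
from h import *
tx=np.array([np.sin(TY),-np.cos(TY),0]); ty=np.array([np.cos(TY),np.sin(TY),0])
def dial(c,pts,off=0.0,D0=None):
    # plane through hinge mid + off along tx
    H=np.array([*tray(0,-.1465),.05]); o,d=ray("wrist",pts,c)
    lam=((H+off*tx-o)@tx)/(d@tx); P=o+d*lam[:,None]-H
    print("cam rel hinge ty,tx,z",np.round([(o-H)@ty,(o-H)@tx,o[2]],4))
    return np.c_[P@ty,P[:,2]+.05]
E
python3 - <<'E'
from dial import *
f=np.load("f1.npz");c=(f['K'],f['R'],f['t'])
for off in (-.01,0,.01):
    q=dial(c,[[560.1,173.9],[532.6,165.5],[525.1,184.2],[500+235/5.4,110+315/5.4]],off)
    print(off,np.round(q,4).tolist()); 
    for i in (1,2,3):
        d=q[i]-q[0]; print(np.degrees(np.arctan2(-d[0],-d[1])),np.linalg.norm(d))
E
```

```text
cam rel hinge ty,tx,z [ 0.0151 -0.1281  0.3203]
-0.01 [[-0.0067, 0.1616], [-0.0069, 0.1337], [-0.019, 0.1273], [-0.0066, 0.1454]]
0.3641969446190457 0.02794752658338372
19.67657156696857 0.03639636313387527
-0.45986764282587145 0.016172753794728795
cam rel hinge ty,tx,z [ 0.0151 -0.1281  0.3203]
0 [[-0.0086, 0.1482], [-0.0088, 0.1179], [-0.0219, 0.111], [-0.0085, 0.1306]]
0.3641969446190067 0.030313681023228355
19.676571566968512 0.03947783139785465
-0.4598676428260445 0.01754200674388475
cam rel hinge ty,tx,z [ 0.0151 -0.1281  0.3203]
0.01 [[-0.0104, 0.1347], [-0.0107, 0.1021], [-0.0248, 0.0947], [-0.0103, 0.1158]]
0.3641969446190719 0.03267983546307302
19.676571566968608 0.042559299661834034
-0.4598676428257648 0.01891125969304068
```

Request:
{"method": "step_arm", "body": {"steps": [-0.012,0.006,0.015,0,-0.022,0.012,0.03,0,-0.022,0.012,0.037,0,-0.022,0.012,0.037,0,-0.022,0.012,0.037,0]}}

```text
time: 23.3
ee_pos: [0.6187, -0.1677, 0.1385]
eef_rot: [[-0.438, 0.899, -0.0], [0.899, 0.438, 0.0], [0.0, 0.0, -1.0]]
force: [0.3, -0.3, 0.4]
grip_width: 0.295
```

```bash
python3 - <<'E'
from dial import *
im=r.grab_frame("wrist");c=cam("wrist");cv2.imwrite("pics/f2.png",im)
np.savez("f2.npz",K=c[0],R=c[1],t=c[2])
Q={}
for n in ["dial_centre","pointer_tip","mark_tip","hinge_axis"]:
    for k in r.pinpoint(n,"wrist")[:1]: print(n,k['score'],k['position']);Q[n]=k['position'][::-1]
q=dial(c,[Q["dial_centre"],Q["pointer_tip"],Q["mark_tip"]],0.005);print(q)
for i in (1,2):
        d=q[i]-q[0]; print(np.degrees(np.arctan2(-d[0],-d[1])),np.linalg.norm(d))
cv2.imwrite("pics/f2z.png",cv2.resize(im[50:220,480:640],None,fx=4.7,fy=3.5,interpolation=cv2.INTER_CUBIC))
x,y=map(int,Q["dial_centre"]);a=im[y-45:y+45,x-70:x+30]
cv2.imwrite("pics/f2y.png",cv2.resize(a,None,fx=6.5,fy=6.5,interpolation=cv2.INTER_CUBIC)); print(x-70,y-45)
E
```

```text
dial_centre 0.82 [143.2, 583.9]
pointer_tip 0.62 [136.1, 546.2]
mark_tip 0.63 [161.0, 539.5]
hinge_axis 0.68 [105.6, 491.9]
cam rel hinge ty,tx,z [-0.0074 -0.116   0.2849]
[[-0.01238927  0.14014472]
 [-0.01225684  0.1062348 ]
 [-0.02673998  0.10140598]]
-0.22375584424702258 0.03391017522543967
20.327079416091934 0.041311407914351915
513 98
```

View pics/f2y.png

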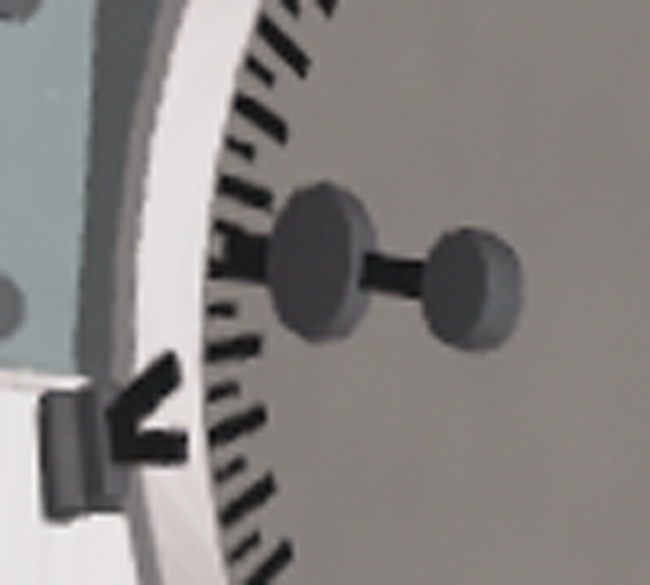

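```bash
cat > tr.py <<'E'
from dial import *
V={'f1':dict(dc=(560.1,173.9),pt=(532.6,165.5),mt=(525.1,184.2)),'f2':dict(dc=(583.9,143.2),pt=(546.2,136.1),mt=(539.5,161.0))}
H=np.array([*tray(0,-.1465),.05])
def go(V):
    P={}
    for n in ('dc','pt','mt'):
        L=[]
        for f,v in V.items():
            if n in v:
                a=np.load(f+".npz");o,d=ray("wrist",v[n],(a['K'],a['R'],a['t']));L.append((o,d[0]))
        p=tri(L);P[n]=np.array([(p-H)@ty,(p-H)@tx,p[2]]);print(n,np.round(P[n],4))
    for n in ('pt','mt'):
        d=P[n]-P['dc'];print(n,"angle",np.degrees(np.arctan2(-d[0],-d[2])),"rad",np.hypot(d[0],d[2]))
E
python3 -c "
from tr import *
go(V)
# angles by radius: choose off per point given dc at 16mm behind
for f,v in V.items():
    a=np.load(f+'.npz');c=(a['K'],a['R'],a['t'])
    for off in (-.016,-.012,-.008,-.004,0.,.004): print(f,off,np.round(dial(c,[v['dc'],v['pt'],v['mt']],off),4).tolist())
"
```

```text
dc [-0.0128  0.0219  0.1194]
pt [-0.0132  0.0242  0.0787]
mt [-0.0304  0.0292  0.064 ]
pt angle 0.4959774342264861 rad 0.04070584914033483
mt angle 17.63745790973471 rad 0.058083718404639266
cam rel hinge ty,tx,z [ 0.0151 -0.1281  0.3203]
f1 -0.016 [[-0.0056, 0.1697], [-0.0058, 0.1431], [-0.0173, 0.1371]]
cam rel hinge ty,tx,z [ 0.0151 -0.1281  0.3203]
f1 -0.012 [[-0.0064, 0.1643], [-0.0065, 0.1368], [-0.0184, 0.1306]]
cam rel hinge ty,tx,z [ 0.0151 -0.1281  0.3203]
f1 -0.008 [[-0.0071, 0.1589], [-0.0073, 0.1305], [-0.0196, 0.1241]]
cam rel hinge ty,tx,z [ 0.0151 -0.1281  0.3203]
f1 -0.004 [[-0.0079, 0.1535], [-0.008, 0.1242], [-0.0207, 0.1175]]
cam rel hinge ty,tx,z [ 0.0151 -0.1281  0.3203]
f1 0.0 [[-0.0086, 0.1482], [-0.0088, 0.1179], [-0.0219, 0.111]]
cam rel hinge ty,tx,z [ 0.0151 -0.1281  0.3203]
f1 0.004 [[-0.0093, 0.1428], [-0.0095, 0.1115], [-0.023, 0.1045]]
cam rel hinge ty,tx,z [-0.0074 -0.116   0.2849]
f2 -0.016 [[-0.0115, 0.1653], [-0.0114, 0.1372], [-0.0234, 0.1332]]
cam rel hinge ty,tx,z [-0.0074 -0.116   0.2849]
f2 -0.012 [[-0.0117, 0.1605], [-0.0116, 0.1313], [-0.024, 0.1272]]
cam rel hinge ty,tx,z [-0.0074 -0.116   0.2849]
f2 -0.008 [[-0.0119, 0.1557], [-0.0117, 0.1254], [-0.0247, 0.1211]]
cam rel hinge ty,tx,z [-0.0074 -0.116   0.2849]
f2 -0.004 [[-0.012, 0.1509], [-0.0119, 0.1195], [-0.0253, 0.115]]
cam rel hinge ty,tx,z [-0.0074 -0.116   0.2849]
f2 0.0 [[-0.0122, 0.1461], [-0.0121, 0.1136], [-0.0259, 0.109]]
cam rel hinge ty,tx,z [-0.0074 -0.116   0.2849]
f2 0.004 [[-0.0123, 0.1413], [-0.0122, 0.1077], [-0.0266, 0.1029]]
```

Request:
{"method": "step_arm", "body": {"steps": [-0.01,0,0,0,-0.02,0,0,0,-0.02,0,0,0,-0.02,0,0,0]}}

```text
time: 23.95
ee_pos: [0.6276, -0.1873, 0.1379]
eef_rot: [[-0.436, 0.9, -0.0], [0.9, 0.436, 0.0], [0.0, -0.0, -1.0]]
force: [-0.2, 0.1, 0.2]
grip_width: 0.293
```

```bash
python3 - <<'E'
from dial import *
im=r.grab_frame("wrist");c=cam("wrist");cv2.imwrite("pics/f3.png",im)
np.savez("f3.npz",K=c[0],R=c[1],t=c[2])
Q={}
for n in ["dial_centre","pointer_tip","mark_tip"]:
    for k in r.pinpoint(n,"wrist")[:1]: print(n,k['score'],k['position']);Q[n]=k['position'][::-1]
for off in (-.004,0.,.004):
  q=dial(c,[Q["dial_centre"],Q["pointer_tip"],Q["mark_tip"]],off);print(np.round(q,4).tolist())
x,y=map(int,Q["dial_centre"]);a=im[y-45:y+45,x-70:x+30]
cv2.imwrite("pics/f3y.png",cv2.resize(a,None,fx=6.5,fy=6.5,interpolation=cv2.INTER_CUBIC)); print(x-70,y-45)
im=r.grab_frame("scene");cv2.imwrite("pics/f3s.png",cv2.resize(im[160:260,240:350],None,fx=7,fy=6,interpolation=cv2.INTER_CUBIC))
E
```

```text
dial_centre 0.93 [96.6, 588.4]
pointer_tip 0.63 [95.6, 548.3]
mark_tip 0.68 [120.6, 543.0]
cam rel hinge ty,tx,z [-0.0282 -0.1164  0.284 ]
[[-0.0124, 0.1508], [-0.012, 0.118], [-0.025, 0.114]]
cam rel hinge ty,tx,z [-0.0282 -0.1164  0.284 ]
[[-0.0119, 0.146], [-0.0114, 0.1121], [-0.0249, 0.1079]]
cam rel hinge ty,tx,z [-0.0282 -0.1164  0.284 ]
[[-0.0113, 0.1413], [-0.0109, 0.1062], [-0.0248, 0.1018]]
518 51
```

View pics/f3y.png

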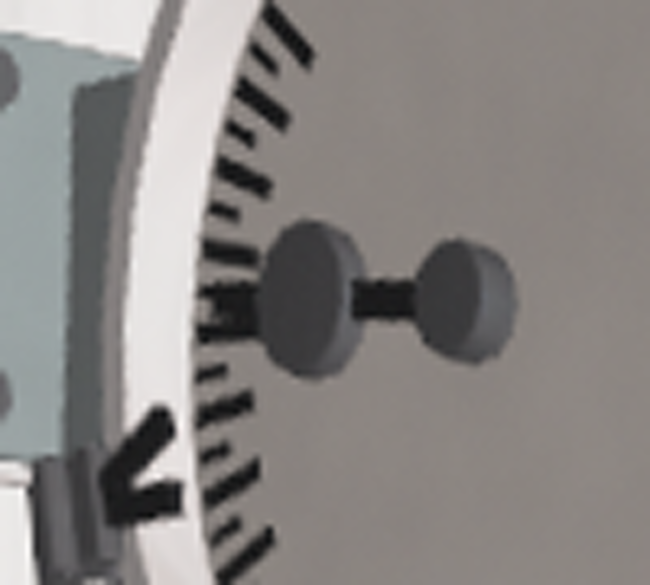

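View pics/f3s.png

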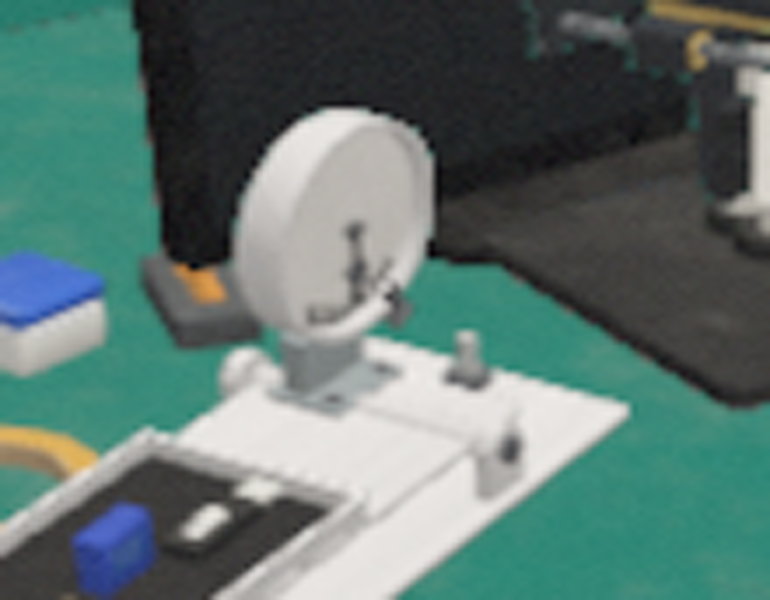

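```bash
python3 - <<'E'
from h import *
plan([.572,.195,.2],26.2)
E
```

```text
t 24.2 pos [ 0.6276 -0.1862  0.1381] yaw 115.9 F [0.8 0.1 0.1] w 25.9
SHIFT [ 0.3672  0.1167 -0.0618] TURN 1.566 rows 10.4
```

Request:
{"method": "step_arm", "body": {"steps": [0,0,-0.04,0,0.03,0,-0.065,0.07,0.065,0.01,-0.065,0.21,0.1,0.02,-0.065,0.35,0.135,0.03,-0.065,0.49]}}

```text
time: 24.7
ee_pos: [0.5952, -0.0507, 0.2035]
eef_rot: [[0.044, 0.999, 0.001], [0.999, -0.044, 0.0], [0.0, 0.001, -1.0]]
force: [0.0, 0.5, -0.1]
grip_width: 0.299
```

```bash
python3 - <<'E'
from h import *
plan([.572,.195,.2],26.2)
E
```

```text
t 24.7 pos [ 0.5952 -0.0507  0.2035] yaw 87.5 F [ 0.   0.5 -0.1] w 26.3
SHIFT [ 0.2444 -0.034   0.0035] TURN 1.07 rows 7.1
```

Request:
{"method": "step_arm", "body": {"steps": [0.04,-0.006,0,0.145,0.08,-0.011,0,0.29,0.12,-0.017,0,0.435,0.16,-0.023,0,0.58,0.2,-0.028,0,0.725]}}

```text
time: 25.2
ee_pos: [0.5747, 0.1507, 0.2033]
eef_rot: [[0.695, 0.719, 0.0], [0.719, -0.695, 0.0], [0.0, 0.0, -1.0]]
force: [0.9, -0.3, -0.7]
grip_width: 0.297
```

```bash
python3 - <<'E'
from h import *
plan([.572,.195,.17],26.2)
E
```

```text
t 25.2 pos [0.5747 0.1507 0.2033] yaw 46.0 F [ 0.9 -0.3 -0.7] w 26.2
SHIFT [ 0.03   -0.0327  0.0333] TURN 0.345 rows 2.3
```

Request:
{"method": "step_arm", "body": {"steps": [0.01,-0.012,0.01,0.14,0.02,-0.022,0.02,0.28,0.03,-0.033,0.033,0.345,0.03,-0.033,0.033,0.345,0.03,-0.033,0.033,0.345]}}

```text
time: 25.7
ee_pos: [0.5719, 0.1931, 0.1702]
eef_rot: [[0.894, 0.449, -0.0], [0.449, -0.894, -0.0], [-0.001, 0.0, -1.0]]
force: [-0.1, -0.9, -0.0]
grip_width: 0.293
```

```bash
python3 - <<'E'
from h import *
im=r.grab_frame("wrist");c=cam("wrist");cv2.imwrite("pics/g1.png",im)
for k in r.pinpoint("handle_bar","wrist")[:1]: p=k['position'];print(k['score'],p,onz("wrist",[p[1],p[0]],.086,c))
plan([.572,.195,.085],26.2)
E
```

```text
0.76 [232.7, 318.3] [[0.57678116 0.19723219 0.086     ]]
t 25.8 pos [0.5727 0.1922 0.1708] yaw 26.5 F [0.3 0.3 0.5] w 25.9
SHIFT [ 0.0006 -0.0029  0.0858] TURN 0.006 rows 1.7
```

View pics/g1.png

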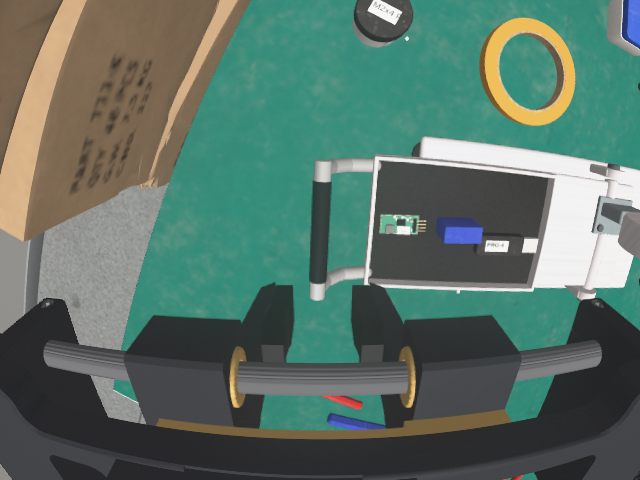

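```bash
python3 - <<'E'
from h import *
c=cam("wrist")
q=onz("wrist",[[322,180],[318,284]],.086,c);print(q,np.degrees(np.arctan2(*(q[0]-q[1])[[1,0]])),np.linalg.norm(q[0]-q[1]),q.mean(0))
plan([*q.mean(0)[:2],.067],25.5)
E
```

```text
[[0.60934512 0.21033638 0.086     ]
 [0.54351285 0.18057703 0.086     ]] 24.32525600226807 0.07224615864578313 [0.57642899 0.19545671 0.086     ]
t 25.8 pos [0.5727 0.1922 0.1708] yaw 26.5 F [0.3 0.3 0.5] w 25.9
SHIFT [ 0.0047 -0.0013  0.1038] TURN 0.018 rows 2.1
```

Request:
{"method": "step_arm", "body": {"steps": [0.005,-0.001,0.03,0.018,0.005,-0.001,0.05,0.018,0.005,-0.001,0.06,0.018,0.005,-0.001,0.06,0.018]}}

```text
time: 26.2
ee_pos: [0.5757, 0.1953, 0.1094]
eef_rot: [[0.903, 0.43, -0.002], [0.43, -0.903, -0.001], [-0.002, 0.0, -1.0]]
force: [-1.3, 0.2, -0.7]
grip_width: 0.295
```

```bash
python3 - <<'E'
from h import *
im=r.grab_frame("wrist");c=cam("wrist");cv2.imwrite("pics/g2.png",im)
plan([.5764,.1955,.066],25.5)
E
```

```text
t 26.25 pos [0.5764 0.1957 0.1104] yaw 25.5 F [0.9 0.8 0.8] w 25.5
SHIFT [-0.0001  0.0002  0.0444] TURN -0.001 rows 0.9
```

View pics/g2.png

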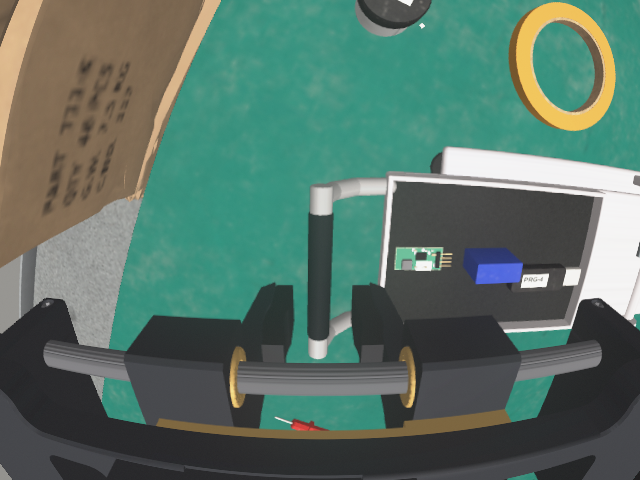

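Request:
{"method": "step_arm", "body": {"steps": [0,0,0.012,0,0,0,0.026,0,0,0,0.038,0,0,0,0.044,0,0,0,0.044,0]}}

```text
time: 26.75
ee_pos: [0.5753, 0.1961, 0.0648]
eef_rot: [[0.903, 0.431, -0.002], [0.431, -0.903, -0.001], [-0.002, -0.0, -1.0]]
force: [-0.3, 0.2, -0.1]
grip_width: 0.298
```

Request:
{"method": "step_arm", "body": {"steps": [0,0,0,0,0,0,0,0,0,0,0,0], "hand": 0.0}}

```text
time: 27.05
ee_pos: [0.5762, 0.1972, 0.0665]
eef_rot: [[0.903, 0.431, 0.0], [0.431, -0.903, 0.001], [0.001, -0.001, -1.0]]
force: [-0.7, 0.6, -1.2]
grip_width: 0.122
```

```bash
python3 - <<'E'
from h import *
im=r.grab_frame("wrist");c=cam("wrist");cv2.imwrite("pics/g3.png",im)
plan([.5764,.1955,.066],25.5)
im=r.grab_frame("scene");cv2.imwrite("pics/g3s.png",im)
E
```

```text
t 27.1 pos [0.5762 0.1972 0.0665] yaw 25.5 F [-1.1  1.7 -0.7] w 10.8
SHIFT [-0.0006  0.0016  0.0005] TURN -0.0 rows 0.0
```

View pics/g3.png

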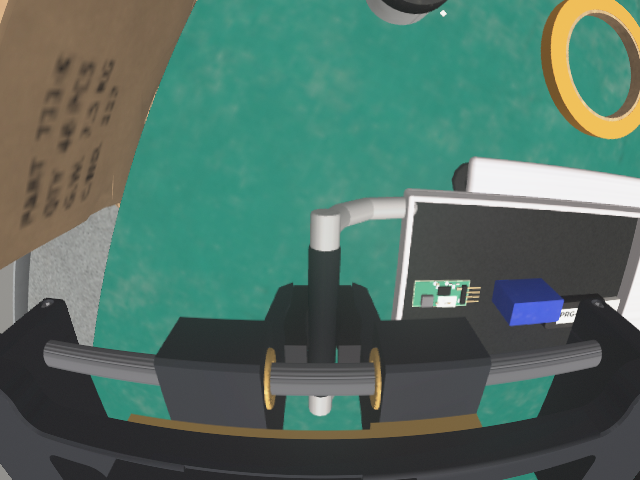

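View pics/g3s.png

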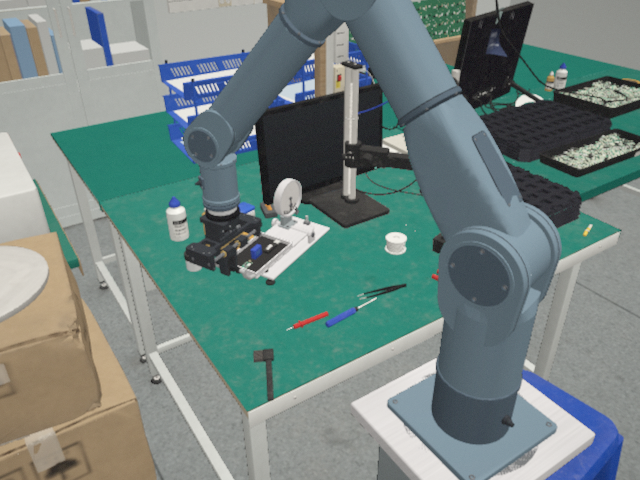

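Request:
{"method": "step_arm", "body": {"steps": [0,0.0005,-0.003,0,0,0.0012,-0.008,0,0,0.002,-0.0135,0,0,0.003,-0.019,0,0,0.0044,-0.0253,0]}}

```text
time: 27.65
ee_pos: [0.5779, 0.1935, 0.0921]
eef_rot: [[0.902, 0.431, 0.0], [0.431, -0.902, 0.001], [0.001, -0.001, -1.0]]
force: [0.3, 5.5, -2.8]
grip_width: 0.123
```

Request:
{"method": "step_arm", "body": {"steps": [0,0.0015,-0.006,0,0,0.0031,-0.0125,0,0,0.0045,-0.0185,0,0,0.006,-0.0235,0,0,0.0068,-0.0247,0]}}

```text
time: 28.15
ee_pos: [0.5806, 0.1873, 0.1171]
eef_rot: [[0.903, 0.431, -0.0], [0.431, -0.903, 0.001], [0.0, -0.001, -1.0]]
force: [-2.4, 7.2, -0.7]
grip_width: 0.115
```

```bash
python3 - <<'E'
from h import *
im=r.grab_frame("wrist");cv2.imwrite("pics/g4.png",im)
plan([.5764,.1955,.066],25.5)
im=r.grab_frame("scene");cv2.imwrite("pics/g4s.png",cv2.resize(im[150:310,180:350],None,fx=4.6,fy=3.7,interpolation=cv2.INTER_CUBIC))
for n in ["dial_centre","pointer_tip","mark_tip"]:
    for k in r.pinpoint(n,"scene")[:1]: print(n,k['score'],k['position'])
E
```

```text
t 28.2 pos [0.5806 0.1873 0.1171] yaw 25.5 F [-2.   6.3 -0.1] w 10.1
SHIFT [-0.0003 -0.0091  0.0511] TURN 0.0 rows 1.0
dial_centre 0.7 [197.0, 292.2]
pointer_tip 0.52 [209.9, 294.8]
mark_tip 0.59 [206.9, 294.6]
```

View pics/g4.png

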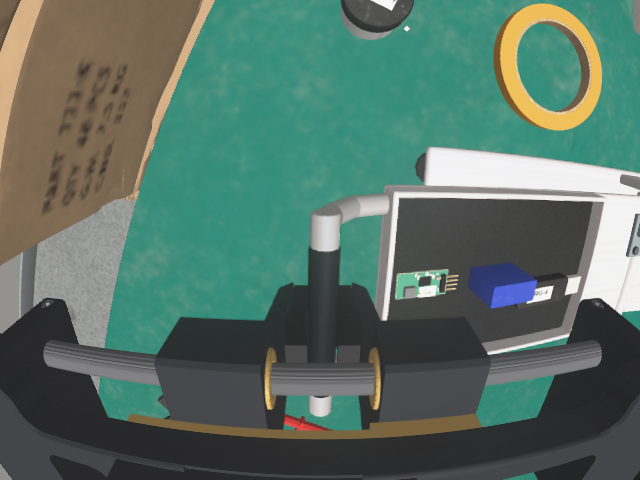

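View pics/g4s.png

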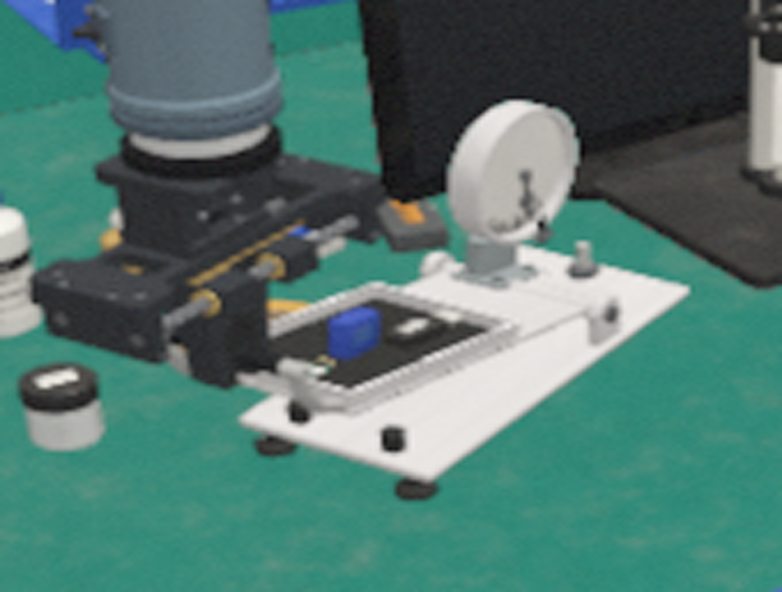

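Request:
{"method": "step_arm", "body": {"steps": [0,0.001,-0.004,0,0,0.003,-0.009,0,0,0.0052,-0.0145,0,0,0.0073,-0.0195,0,0,0.0088,-0.023,0]}}

```text
time: 28.9
ee_pos: [0.584, 0.1795, 0.1399]
eef_rot: [[0.902, 0.431, -0.001], [0.431, -0.902, 0.001], [-0.0, -0.002, -1.0]]
force: [-2.8, 6.4, -0.8]
grip_width: 0.118
```

Request:
{"method": "step_arm", "body": {"steps": [0,0.0018,-0.005,0,0,0.0042,-0.0095,0,0,0.0063,-0.0135,0,0,0.0077,-0.016,0,0,0.0077,-0.016,0]}}

```text
time: 29.4
ee_pos: [0.5871, 0.1725, 0.156]
eef_rot: [[0.902, 0.431, -0.001], [0.431, -0.902, 0.001], [-0.001, -0.002, -1.0]]
force: [-4.0, 7.0, 1.9]
grip_width: 0.117
```

Request:
{"method": "step_arm", "body": {"steps": [0,0,0,0,0,0,0,0,0,0,0,0,0,0,0,0,0,0,0,0]}}

```text
time: 29.9
ee_pos: [0.587, 0.1727, 0.1556]
eef_rot: [[0.902, 0.431, -0.002], [0.431, -0.902, 0.001], [-0.001, -0.002, -1.0]]
force: [-3.1, 7.4, 1.4]
grip_width: 0.115
```

```bash
cat > sc.py <<'E'
from h import *
import sys
tag=sys.argv[1]
plan([.5764,.1955,.066],25.5)
L=[]
for i in range(4):
    im=r.grab_frame("scene")
    row=[]
    for n in ["dial_centre","pointer_tip","mark_tip"]:
        k=r.pinpoint(n,"scene")[:1]; row.append((round(k[0]['score'],2),*k[0]['position']) if k else None)
    print(row)
cv2.imwrite(f"pics/{tag}s.png",cv2.resize(im[165:245,255:335],None,fx=7.4,fy=7.4,interpolation=cv2.INTER_CUBIC))
im=r.grab_frame("wrist");cv2.imwrite(f"pics/{tag}.png",im)
E
python3 sc.py g5
```

```text
t 29.9 pos [0.587  0.1727 0.1556] yaw 25.5 F [-3.1  7.4  1.4] w 10.2
SHIFT [ 0.0003 -0.025   0.0897] TURN 0.001 rows 1.9
[(0.94, 197.7, 293.2), (0.56, 211.9, 296.6), (0.56, 208.5, 298.1)]
[(0.97, 196.3, 296.7), (0.41, 207.6, 297.4), (0.63, 264.7, 194.2)]
[(0.71, 193.6, 296.2), (0.54, 196.5, 296.7), (0.57, 210.4, 296.3)]
[(0.75, 197.3, 292.7), (0.4, 207.3, 295.0), (0.6, 205.8, 299.3)]
```

View pics/g5s.png

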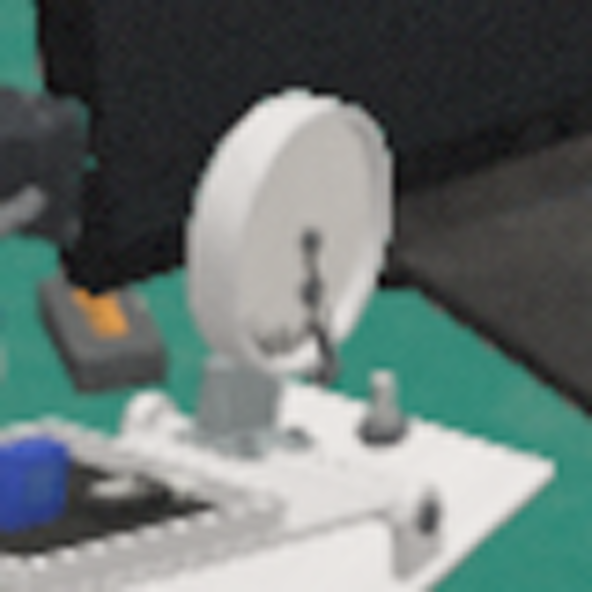

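View pics/g5.png

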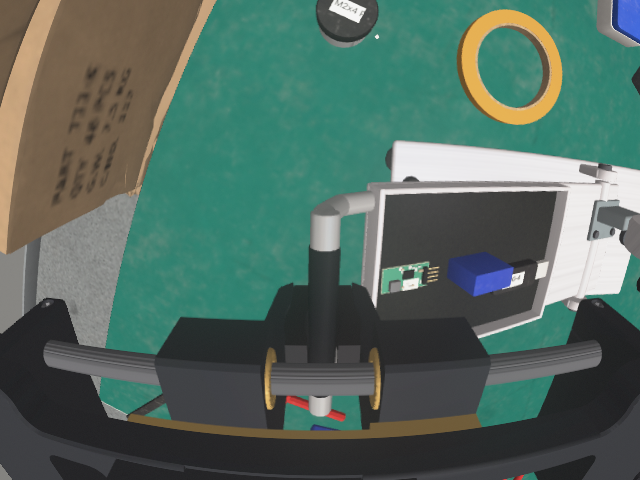

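```bash
cat > ba.py <<'E'
from h import *
from scipy.optimize import least_squares
O={'f1':((500,110),5.4,{10:(183,369),20:(183,419),30:(187,473),40:(198,526),-10:(190,251),-20:(202,201),-30:(218,152),-40:(241,107)},(137.5,407),(95,415),(232,315),(325,345)),
'f2':((513,98),6.5,{10:(235,346),20:(238,422),30:(247,502),-10:(244,190),-20:(260,120),-30:(285,48)},(183,403),(110,420),(305,262),(457,288)),
'f3':((518,51),6.5,{10:(225,409),20:(234,481),30:(246,557),-10:(230,250),-20:(244,177),-30:(263,106),-40:(288,36)},(174.5,456),(105,487),(300,297),(450,300))}
C={f:(lambda a:(a['K'],a['R'],a['t']))(np.load(f+".npz")) for f in O}
px=lambda f,p:np.array(O[f][0])+np.array(p)/O[f][1]-.42
c0=np.array([.693,-.05,.137])
def model(v):
    cx,cy,cz,yw,lean,rm,rt,ra,em,mk,rb,eb,ek=v[:13]; J={'f1':v[13:15],'f2':v[15:17],'f3':v[17:19]}
    c=c0+[cx,cy,cz]; a=np.radians(116)+yw; Y=np.array([np.cos(a),np.sin(a),0]);X=np.array([np.sin(a),-np.cos(a),0]);Z=np.array([0,0,1.])
    # lean: positive=handle end up ; dial down-dir rotates toward +y
    def pt(ang,rr,e): # ang measured on dial from zero, pos to -y side
        th=ang-lean  # world angle from vertical toward -y
        return c+rr*(-np.sin(th)*Y-np.cos(th)*Z)-e*X
    res=[]
    for f,(o,s,T,m,ap,b,k) in O.items():
        P=[];q=[];w=[]
        for t,p in T.items(): P.append(pt(np.radians(t),rm,0));q.append(px(f,p));w.append(1)
        P.append(pt(mk,rt,em));q.append(px(f,m));w.append(1)
        P.append(pt(mk,ra,em));q.append(px(f,ap));w.append(.5)
        P.append(pt(lean,rb,eb));q.append(px(f,b));w.append(1)
        P.append(pt(lean,0,ek));q.append(px(f,k));w.append(1)
        j=J[f]; P=np.array(P)+j[0]*Y+j[1]*Z
        res.append(((proj("wrist",P,C[f])-np.array(q))*np.array(w)[:,None]).ravel()/.4)
    res.append((v[13:19])/.0007); res.append([(rt-.036)/.001,(ra-.045)/.004,(rm-.040)/.0015,lean/.1,(ek-.008)/.01])
    return np.concatenate(res)
v0=np.r_[0,0,0,0,-.04,.04,.036,.045,.006,.35,.018,.006,.008,np.zeros(6)]
s=least_squares(model,v0,loss='soft_l1'); cov=np.linalg.inv(s.jac.T@s.jac)
nm="cx cy cz yaw lean rm rt ra em mk rb eb ek".split()
for i,n in enumerate(nm): print(n,round(s.x[i],4),"+-",round(cov[i,i]**.5,4))
print("jit",np.round(s.x[13:],4)); 
d=s.x[9]-s.x[4]; print("delta",d,np.degrees(d),"+-",(cov[9,9]+cov[4,4]-2*cov[4,9])**.5, "cost",s.cost)
E
python3 ba.py
```

```text
cx 0.0107 +- 0.0025
cy 0.0106 +- 0.0014
cz -0.0027 +- 0.0033
yaw -0.029 +- 0.0044
lean -0.0459 +- 0.0029
rm 0.0405 +- 0.0008
rt 0.0367 +- 0.0011
ra 0.0479 +- 0.0015
em 0.0091 +- 0.001
mk 0.3432 +- 0.0118
rb 0.0203 +- 0.0017
eb 0.0064 +- 0.0012
ek 0.0064 +- 0.0003
jit [ 0.0005  0.0008 -0.0013 -0.0001  0.0002 -0.0005]
delta 0.38905332165181783 22.29111333619485 +- 0.011944408542771172 cost 18.517855920934043
```

Request:
{"method": "step_arm", "body": {"steps": [0,0.001,-0.002,0,0,0.002,-0.004,0,0,0.003,-0.006,0,0,0.003,-0.006,0,0,0.003,-0.006,0]}}

```text
time: 31.25
ee_pos: [0.5883, 0.1698, 0.1617]
eef_rot: [[0.902, 0.431, -0.002], [0.431, -0.902, 0.001], [-0.001, -0.002, -1.0]]
force: [-2.4, 6.0, 1.2]
grip_width: 0.114
```

Request:
{"method": "step_arm", "body": {"steps": [0,0,0,0,0,0,0,0,0,0,0,0,0,0,0,0,0,0,0,0]}}

```text
time: 31.75
ee_pos: [0.5883, 0.1698, 0.1616]
eef_rot: [[0.902, 0.431, -0.002], [0.431, -0.902, 0.001], [-0.001, -0.002, -1.0]]
force: [-3.8, 6.3, 1.2]
grip_width: 0.115
```

Request:
{"method": "step_arm", "body": {"steps": [0,0,0,0,0,0,0,0,0,0,0,0,0,0,0,0,0,0,0,0]}}

```text
time: 32.25
ee_pos: [0.5883, 0.1699, 0.1616]
eef_rot: [[0.902, 0.431, -0.002], [0.431, -0.902, 0.001], [-0.001, -0.002, -1.0]]
force: [-3.9, 5.9, 1.5]
grip_width: 0.114
```

```bash
python3 - <<'E'
from h import *
plan([.5764,.1955,.066],25.5)
s=np.mean([r.grab_frame("scene").astype(float) for i in range(8)],0); np.save("sc.npy",s)
t=np.mean([r.grab_frame("top").astype(float) for i in range(4)],0); np.save("tp.npy",t)
cv2.imwrite("pics/h1s.png",cv2.resize(s[180:230,270:320].astype(np.uint8),None,fx=12,fy=12,interpolation=cv2.INTER_CUBIC))
cv2.imwrite("pics/h1t.png",cv2.resize(t[130:200,290:380].astype(np.uint8),None,fx=8,fy=8,interpolation=cv2.INTER_CUBIC))
E
```

```text
t 32.25 pos [0.5883 0.1699 0.1616] yaw 25.5 F [-3.9  5.9  1.5] w 10.0
SHIFT [ 0.0004 -0.0281  0.0957] TURN 0.001 rows 2.0
```

View pics/h1s.png

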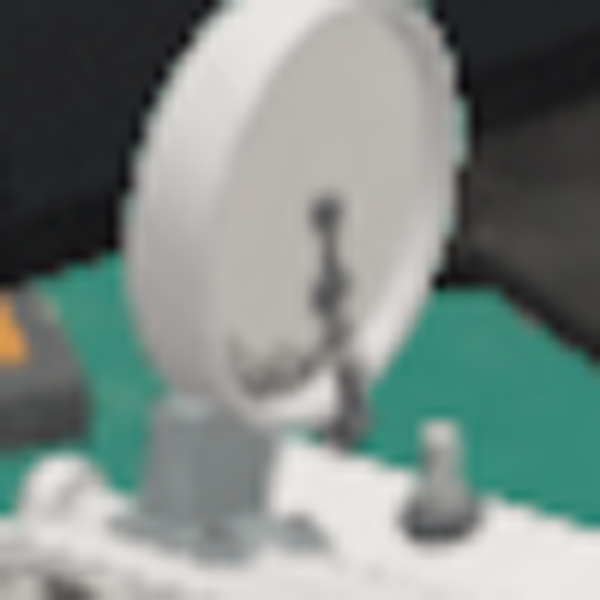

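View pics/h1t.png

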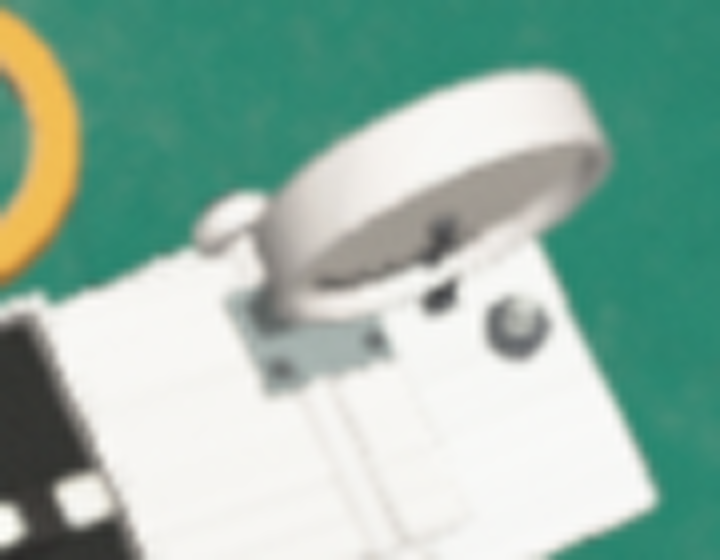

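```bash
cat > ov.py <<'E'
import sys,io,contextlib
with contextlib.redirect_stdout(io.StringIO()): import ba
from ba import *
v=ba.s.x; cx,cy,cz,yw,lean,rm,rt,ra,em,mk,rb,eb,ek=v[:13]
c=c0+[cx,cy,cz]; a=np.radians(116)+yw; Y=np.array([np.cos(a),np.sin(a),0]);X=np.array([np.sin(a),-np.cos(a),0]);Z=np.array([0,0,1.])
Hh=c+.016*(Y*np.cos(lean)+Z*np.sin(lean))  # approx: dial centre 16 behind hinge (in-plane up offset unknown)
hz=.048
def pts(delta):
    # rotate dial centre about hinge by delta
    h=c.copy(); rel=np.array([-.016*np.cos(lean)-(c[2]-hz)*0, c[2]-hz])
    rel=np.array([-.016,c[2]-hz]); base=c-rel[0]*Y-rel[1]*Z
    q=np.array([rel[0]*np.cos(delta)-rel[1]*np.sin(delta), rel[0]*np.sin(delta)+rel[1]*np.cos(delta)])
    cc=base+q[0]*Y+q[1]*Z
    def pt(th,rr,e): return cc+rr*(-np.sin(th)*Y-np.cos(th)*Z)-e*X
    th=mk-lean-delta
    return np.array([pt(0,0,ek),pt(0,rb,eb),pt(0,.034,.005),pt(th,rt,em),pt(th,ra,em),pt(th,.054,em-.003)])
if __name__=="__main__":
    o=-cam("scene")[1].T@cam("scene")[2]; d=o-c; print("scene cam in dial frame y,x,z",d@Y,d@X,d@Z)
    for n in("scene","top"):
        for dl in (0,20.8,22.3,24):
            print(n,dl,np.round(proj(n,pts(np.radians(dl))),1).tolist())
E
python3 ov.py
```

```text
scene cam in dial frame y,x,z 1.0687557286759495 -0.7797644598275161 0.6830554396682106
scene 0 [[290.0, 198.7], [290.3, 205.6], [290.0, 210.0], [294.3, 208.3], [295.3, 211.0], [295.0, 212.2]]
scene 20.8 [[296.6, 198.1], [296.8, 204.8], [296.5, 209.2], [298.0, 210.3], [298.1, 213.9], [297.3, 215.6]]
scene 22.3 [[297.0, 198.2], [297.2, 205.0], [296.9, 209.3], [298.2, 210.6], [298.3, 214.2], [297.4, 215.9]]
scene 24 [[297.5, 198.4], [297.6, 205.1], [297.4, 209.5], [298.4, 210.9], [298.5, 214.6], [297.6, 216.3]]
top 0 [[331.7, 161.8], [331.5, 164.7], [331.1, 166.1], [337.5, 165.3], [339.0, 165.9], [339.3, 165.2]]
top 20.8 [[343.8, 158.2], [343.4, 161.1], [342.8, 162.5], [343.9, 164.3], [343.7, 165.8], [343.1, 165.5]]
top 22.3 [[344.6, 158.0], [344.1, 160.9], [343.6, 162.4], [344.2, 164.3], [344.0, 165.8], [343.3, 165.5]]
top 24 [[345.5, 157.8], [345.0, 160.8], [344.4, 162.2], [344.6, 164.3], [344.3, 165.9], [343.5, 165.6]]
```

```bash
python3 - <<'E'
import cv2,numpy as np
a=cv2.imread("pics/a_top.png").astype(float); t=np.load("tp.npy")
for im,(x0,y0) in ((a,(322,152)),(t,(334,148))):
    cv2.imwrite(f"pics/z{x0}.png",cv2.resize(im[y0:y0+24,x0:x0+26].astype(np.uint8),None,fx=24,fy=24,interpolation=cv2.INTER_CUBIC))
z=np.hstack([cv2.imread("pics/z322.png")[:,:620],cv2.imread("pics/z334.png")[:,:620]])
cv2.imwrite("pics/zz.png",cv2.resize(z,(800,int(z.shape[0]*800/z.shape[1]))))
for im,(x0,y0) in ((a,(338,164)),(t,(340,163))):
    print(x0,y0);print(im[y0:y0+7,x0:x0+10].mean(2).astype(int))
E
```

```text
338 164
[[228 215 207 206 192 214 236 243 245 245]
 [222 175 145 152 151 199 237 245 245 244]
 [174 120  84  89 103 154 225 243 244 244]
 [155 107  77  88 127 169 227 242 244 243]
 [192 153 122 132 189 223 237 243 244 245]
 [197 208 203 206 232 242 243 245 244 244]
 [203 233 241 241 243 245 244 244 244 244]]
340 163
[[147 178 192 176 184 224 232 230 235 229]
 [213 234 240 232 231 223 196 204 233 237]
 [242 243 241 226 205 157 124 200 239 245]
 [238 234 222 163 102  82 108 216 244 246]
 [226 223 184 111  81  92 124 211 242 246]
 [232 237 203 130 110 132 181 225 242 245]
 [244 245 231 196 190 210 235 244 246 245]]
```

View pics/zz.png

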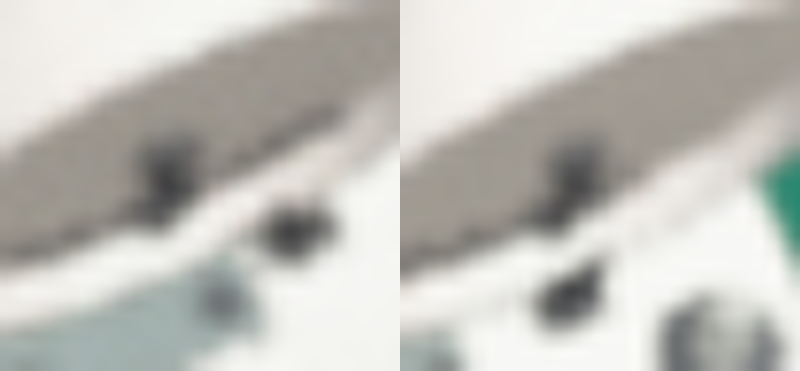

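```bash
cat > tp.py <<'E'
from ov import *
A=cv2.imread("pics/a_top.png").astype(float).mean(2); T=np.load("tp.npy").mean(2)
def cen(im,x0,x1,y0,y1,thr):
    w=np.clip(thr-im[y0:y1,x0:x1],0,None); yy,xx=np.mgrid[y0:y1,x0:x1]; return np.array([(w*xx).sum(),(w*yy).sum()])/w.sum()
bA=cen(A,337,346,164,171,190);bT=cen(T,342,349,163,170,190)
kA=cen(A,328,338,158,167,115);kT=cen(T,340,350,154,163,115)
print(bA,bT,kA,kT)
def rot(delta,be,r_,e):
    rel=np.array([-.016,c[2]-hz]); base=c-rel[0]*Y-rel[1]*Z
    q=np.array([rel[0]*np.cos(delta)-rel[1]*np.sin(delta), rel[0]*np.sin(delta)+rel[1]*np.cos(delta)])
    cc=base+q[0]*Y+q[1]*Z
    p=lambda th,rr,ee: cc+rr*(-np.sin(th)*Y-np.cos(th)*Z)-ee*X
    return proj("top",np.array([p(be-delta,r_,e),p(0,.012,.006)]))
def f(v,dl):
    be,r_,e,sx,sy=v
    a=rot(0,be,r_,e);b=rot(dl,be,r_,e)
    sh=np.array([sx,sy])
    return np.r_[(a[0]+sh-bA)/.2,(b[0]+sh-bT)/.2,(a[1]+sh-kA)/.4,(b[1]+sh-kT)/.4,(e-.008)/.003,(r_-.048)/.004]
for dl in (21.5,22.3,23):
    s2=least_squares(f,[.39,.048,.008,0,0],args=(np.radians(dl),)); cv=np.linalg.inv(s2.jac.T@s2.jac)
    print(dl,"beta deg",np.degrees(s2.x[0]),"+-",np.degrees(cv[0,0]**.5),s2.x[1:],s2.cost); print(np.round(s2.fun,1))
E
python3 tp.py
```

```text
[340.33816425 166.64847968] [344.55611205 166.62342954] [332.27085479 163.32646756] [344.54396791 159.76241901]
21.5 beta deg 21.958250080418544 +- 0.8185845775081384 [0.05120503 0.00996258 0.75976307 0.03044569] 0.7665275370616944
[-0.4 -0.3  0.3  0.2  0.   0.2  0.1 -0.1  0.7  0.8]
22.3 beta deg 22.33022990630475 +- 0.8129929632009713 [0.05162923 0.00988624 0.56436422 0.06662986] 1.4637872554533011
[-0.5 -0.5  0.4  0.5 -0.5  0.3  0.7 -0.2  0.6  0.9]
23 beta deg 22.65440214493904 +- 0.8087448901646377 [0.05196415 0.00982979 0.39595218 0.09649487] 2.6007357959717035
[-0.6 -0.7  0.5  0.6 -0.9  0.4  1.1 -0.3  0.6  1. ]
```

```bash
python3 - <<'E'
from h import *
im=r.grab_frame("wrist");cv2.imwrite("pics/i1.png",im)
im=r.grab_frame("top");cv2.imwrite("pics/i1t.png",im[120:380,170:470])
plan([.5764,.1955,.066],25.5); print(np.abs(r.observe()['qd']).max())
E
```

```text
t 32.95 pos [0.5883 0.1698 0.1616] yaw 25.5 F [-2.9  6.4  1.2] w 10.1
SHIFT [ 0.0004 -0.0281  0.0957] TURN 0.001 rows 2.0
0.11976359165584363
```

View pics/i1.png

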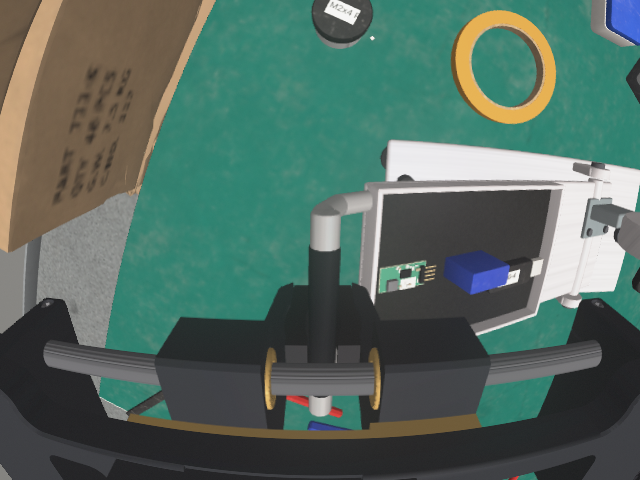

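View pics/i1t.png

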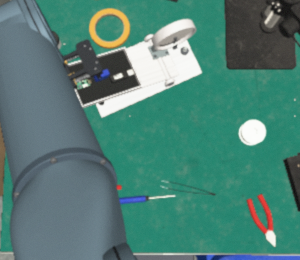

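The board (405,277), relay (477,272) and logger (525,270) all lie in the raised tray, the handle is in the fingers, and the arm is still.

```bash
python3 -c "
from h import *
print(r.job_done()); plan([.5764,.1955,.066],25.5)"
```

```text
the job is handed in; nothing more can be done
None
the job is handed in; nothing more can be done
```

I loaded the sensor board, relay and USB logger into the tray while it was down. I then gripped the bar handle and raised the tray about 22.3°, and handed the job in at about 33 s with the handle held.

**Last checks**
- **Pointer on the mark:** close wrist views of the dial before the lift put the mark 22.3° ± 0.7° from the pointer. The arm's travel on the handle arc gives 22.3°. The raised top view put the mark at 22.3° ± 0.8°, but that fit used the arm's angle as an input.
- **Held still:** joint speeds were about 0.1°/s, the force on the tool was about 7 N, and the gripper was closed on the bar.
- **Devices:** all three were still inside the rim in the last wrist picture.
- **Bench items:** I touched none of the other things. The last top view was partly hidden by the arm, so it did not confirm every one.

**What failed or disagreed**
- **First board grasp:** it slipped off because the fingertips rode over the board, and I regrasped it lower. On that second descent the force on the tool briefly reached about 59 N. The job text limits the arm and gripper body to 40 N, and I took this to be the fingertips touching the bench.
- **Scene camera:** it sees the dial too obliquely to confirm the angle, and its pointer and mark detections scattered. I did not use them.

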